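Rack the grain-bin loggers battery end down

ROBOT

A 6-joint arm with a two-finger parallel gripper is mounted at the origin on a cart in front of the work surface, level with it; the furniture and walls round the work are solid. World frame = base frame: x ahead of the robot, y to its left, z up, the work surface at z = 0. Lengths are in m, angles in degrees, forces in N, time in s.
With the tool pointing down it reaches from about 0.4 to 0.825 m from the base axis. Payload 7 kg.
Tool frame: the origin (TCP) lies midway between the tips of the shut fingers; the grasp point (between the pads) lies r.grip_depth behind it (r.grip_depth is the distance from the TCP to the grasp point, in m); z points along the fingers, y is the line along which they close (so a half turn about z gives the same grasp; the last joint's range is limited). The gripper opens to 88 mm and grips with 3 to 60 N. Pads are 19 mm wide; open, the fingers measure 130 mm over their backs; the gripper's body (78 mm by 193 mm) begins 47 mm behind the grasp point.
Start: joints at [81.767, 20.546, 0.682, 0, -70.136, -16.507], TCP at [0.282, 0.613, 0.227] pointing down, gripper open.
Joint ranges: [-176.03, 176.03], [-82.01, 121.73], [-58.28, 71.71], [-173.87, 95.51], [-174.79, -0.11], [-173.66, 173.66]. Speed limits (degrees/s): [136.94, 136.94, 172.46, 180, 180, 180].

INTERFACE

Orientations are given as [roll, pitch, yaw] about the fixed x, y, z axes, in that order (R = Rz(yaw) Ry(pitch) Rx(roll)).
In Python, from plant import r gives the robot as it stands.
- The arm moves only by the shell command python3 drive.py FILE [OPENING] [FORCE], which reads ROWS from the file FILE. ROWS is a JSON list of rows, 1 to 12 of them, each written [[dx, dy, dz], [rx, ry, rz]]: dx, dy, dz in m, then a rotation vector rx, ry, rz in degrees; each row is the pose to reach, as a shift and turn from the pose commanded when the command began, along the tool's axes at that moment; what a row does not reach only later rows make up. A row lasts 1/12 s, in which the tool goes at most 0.0417 m and 7.16 degrees, less where a joint would pass 70% of its speed; a pose out of reach is approached as far as the arm can. OPENING is the finger opening in m, set as the command begins (- or left out keeps the last). The fingers move at their own pace and stop on an object; FORCE is the grip in N (left out, the last holds). Time passes only in rows, so rows that do not move let the fingers close. It prints the time, the measured TCP pose, the force, the opening and the grip force at its end. Input that does not fit is refused with a message, and nothing moves.
- r.get_state(): the state, without advancing time (a new reading comes with each control period).
- r.capture(name): name is "side" or "top"; returns a dict with "frame" (400x640x3 uint8, red, green, blue), "z_map" (400x640 float32, m along the optical axis (not along the pixel's ray), 0 where there is no reading), "fx", "fy", "cx", "cy" (pixels), "D" ([k1, k2, p1, p2, k3] as OpenCV has them; the pictures are not rectified), "cam_to_world" (4x4, takes a point from camera to world coordinates). Camera axes: x right, y down, z forward; pixel columns grow to the right and rows downward; lengths in m; the calibration is good to about 2 mm. A picture is of the moment at which its call begins.
- r.close_job(): hands the job in; it is judged then, once.
The state is a dict: "time_s": time; "joints": joint angles; "qd": joint speeds; "joint_torque": joint torques, N m; "tcp_pos": TCP position; "eef_rot": TCP orientation; "contact_force": force on the tool from outside, world axes, zero at the start; "moment": the same for the moment, N m; "gripper_width": finger opening in m; "gripper_force": force on a finger pad.
Only numpy, scipy, OpenCV 4.12 (cv2) and the standard library are available. Lean on these libraries where they do the work, as an engineer would, in place of code of your own. Each camera call takes 0.05 s, during which the arm holds its last target. There are 200 camera calls.

TASK

Put the two white grain-bin loggers away in the blue sloping rack, one logger to a channel, each leaning back with its foot fully down on the ledge and its heavy battery end at the bottom, so that the sensor end stays up in the air. Their ends look alike, so deal with one logger at a time: lift it off the bench by its middle to find the heavy end, lay it down and take it again nearer the light end, and stand it in a free channel before you start on the next. Do not drop them, and leave the stopwatch, the empty bowl and the scoop where they lie.

Things in the scene. Friction and masses are not known exactly. Their poses are not given: they have to be found in the camera images.
- logger_1: loose sealed logger: white tube 32 mm in diameter, identical grey hexagonal caps (24 mm long, 38 mm across flats, 44 across corners) on both ends, 160 mm long in all, lying on a flat; two orange bands 30 mm apart straddle mid-length. About 0.2 kg. Origin on the tube's axis at mid-length, 19 mm above the bench; x axis along the tube (its sense tells nothing about the battery)
- logger_2: loose logger, outwardly just like logger_1 (sizes, origin, axes). In each, a hidden battery puts the centre of mass about 38 mm from mid-length towards one end; which end must be found for each logger. Held across the middle with about 5 N the tube tips, heavy end down; 30 N or more holds it. Each weighs 0.16 to 0.27 kg
- rack: fixed blue sheet-steel rack, 240 mm wide, three channels side by side, 80 mm from centre to centre, leaning back 30 degrees from vertical (tops away from the front). Origin at bench level below the inner corner of back sheet and ledge, mid-width; x axis level from front to back, y to the left along the row, z up. The inner corner lies 14 mm above the bench
- seat_left (a point): where a logger's mid-length point lies when stored in the left (+y) channel; z axis up along the leaning channel, x axis into the back sheet, square to it
- seat_mid (a point): where a logger's mid-length point lies when stored in the middle channel; z axis up along the leaning channel, x axis into the back sheet, square to it. Along the lean from the ledge, the back sheet reaches 92 mm; a stored logger stands 68 mm beyond it
- seat_right (a point): where a logger's mid-length point lies when stored in the right (-y) channel; z axis up along the leaning channel, x axis into the back sheet, square to it. White separators 72 mm long stand 24 mm out from the sheet, leaving each channel 52 mm wide; ledge 49 mm deep, its front lip 11 mm high
- stopwatch: white kitchen-timer style stopwatch, 60x60x18 mm, loose, origin under its centre; leave alone
- empty_bowl: empty metal bowl, 103 mm across, 45 mm high, loose, origin under its centre; leave alone
- scoop: metal grain scoop, 199x56x48 mm, loose, origin under its centre; leave alone

How it is judged:
By the outcome, as a careful person would: the job done as asked, in the order asked, and still so for the second after the job is handed in, with the robot touching nothing.
It also fails if it takes over 72 s, if anything falls off the work surface, if the arm or the gripper's body presses on something with over 40 N, if the wrist force passes 120 N, or if a joint passes its speed limit or range.

## Working session

There is one attempt and no reset: what is moved stays moved. The work goes in short steps, Python scripts to look and compute and a shell command to move; the robot and the scene stay as the last step left them, time stands still between calls to the robot, and variables do not carry over. Pictures are saved under pics/ and viewed, at most 10 in all, crops included, and the job is handed in when it is done.

```bash
ls; mkdir -p pics; python3 - <<'E'
from plant import r
import numpy as np,cv2
print(r.get_state(), r.grip_depth)
for n in("side","top"):
    c=r.capture(n); cv2.imwrite(f"pics/{n}0.png",c["frame"][:,:,::-1]); np.savez(f"pics/{n}0.npz",**c)
    print(n,c["fx"],c["fy"],c["cx"],c["cy"],c["D"],c["cam_to_world"])
E
```

```text
drive.py
pics
plant.py
{'time_s': 0.0, 'joints': array([ 8.17663344e+01,  2.05904098e+01,  6.33926506e-01, -2.09508012e-02,
       -7.01367574e+01, -1.65068714e+01]), 'qd': array([ 0.04293939, -0.10628137,  0.00209819, -0.01074817, -0.06116577,
       -0.1188019 ]), 'joint_torque': array([ 5.00635906e-04, -5.82717168e+01,  2.93061858e+01,  6.99752882e+00,
        6.89646535e-03, -1.58378393e-04]), 'tcp_pos': array([0.28230798, 0.61258121, 0.22563282]), 'eef_rot': array([ 1.79905006e+02, -7.61173702e-03, -2.47476653e+01]), 'contact_force': array([-0.64051652,  0.72788361,  0.39380847]), 'moment': array([ 0.01750033, -0.01279482, -0.01592339]), 'gripper_force': 0.0, 'gripper_width': 0.08745698869755915} 0.0188
side 391.05041834868183 391.05041834868183 315.9477157382759 200.03222436879992 [-0.03682954  0.          0.          0.          0.        ] [[ 0.91575225  0.29657464 -0.27100056  0.90170926]
 [ 0.401655   -0.69003276  0.60210302 -0.80978869]
 [-0.00843078 -0.66022592 -0.75101974  0.99679244]
 [ 0.          0.          0.          1.        ]]
top 474.43505139485006 474.43505139485006 319.5979733126385 196.72532017503556 [-0.14470922  0.          0.          0.          0.        ] [[-0.01261562 -0.98146922  0.19120412  0.32630123]
 [-0.99970018  0.00836689 -0.023012   -0.05626129]
 [ 0.02098579 -0.19143711 -0.98128051  1.40970744]
 [ 0.          0.          0.          1.        ]]
```

View pics/side0.png

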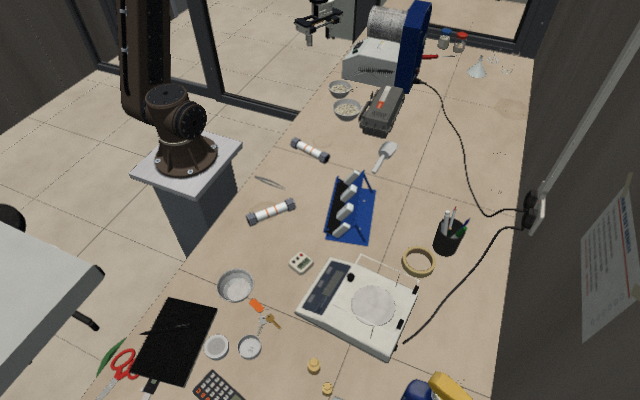

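View pics/top0.png

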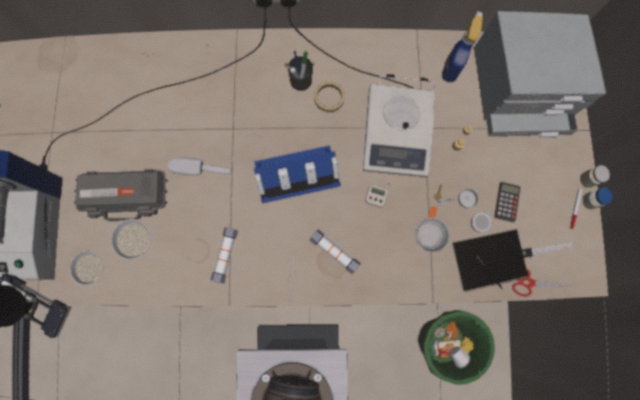

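The side view shows loggers at about (310,150) and (271,211) and the rack at (350,210). In the top view the loggers are at (224,255) and (335,251), the rack at (297,173), the stopwatch at (376,195), the scoop at (195,167) and the bowl at (432,235). Next I'll measure from both depth maps.

```bash
cat > h.py <<'E'
import numpy as np,cv2
def cloud(c):
    h,w=c["z_map"].shape
    K=np.array([[c["fx"],0,c["cx"]],[0,c["fy"],c["cy"]],[0,0,1.]])
    uv=np.stack(np.meshgrid(np.arange(w),np.arange(h)),-1).reshape(-1,1,2).astype(float)
    n=cv2.undistortPoints(uv,K,np.array(c["D"],float)).reshape(-1,2)
    z=c["z_map"].reshape(-1,1).astype(float)
    P=np.hstack([n*z,z]); T=np.array(c["cam_to_world"])
    W=P@T[:3,:3].T+T[:3,3]; W[z[:,0]==0]=np.nan
    return W.reshape(h,w,3)
def pix(c,X):
    T=np.array(c["cam_to_world"]); K=np.array([[c["fx"],0,c["cx"]],[0,c["fy"],c["cy"]],[0,0,1.]])
    Pc=(np.atleast_2d(X)-T[:3,3])@T[:3,:3]
    return cv2.projectPoints(Pc,np.zeros(3),np.zeros(3),K,np.array(c["D"],float))[0].reshape(-1,2)
def logger(c,guess,rad=.1,zlo=.012,zhi=.06):
    W=cloud(c); hsv=cv2.cvtColor(c["frame"],cv2.COLOR_RGB2HSV)
    d=np.linalg.norm(W[...,:2]-np.array(guess)[:2],axis=-1)
    m=(d<rad)&(W[...,2]>zlo)&(W[...,2]<zhi)
    p=W[m]; 
    ctr,(a,b),ang=cv2.minAreaRect((p[:,:2]*1000).astype(np.float32))
    if a<b: a,b,ang=b,a,ang+90
    o=m&(hsv[...,1]>110)&(hsv[...,0]<20)
    return len(p),np.array(ctr)/1000,a,b,ang,np.percentile(p[:,2],[50,95,99]),W[o].mean(0) if o.any() else None
E
python3 - <<'E'
from h import *
S={n:dict(np.load(f"pics/{n}0.npz")) for n in("side","top")}
px={"top":dict(A=(224,255),B=(335,251),rack=(297,173),sw=(376,195),bowl=(432,235),scoop=(195,167))}
W={n:cloud(S[n]) for n in S}
for k,(u,v) in px["top"].items(): print(k,W["top"][v,u])
for n in S:
  for k in"AB":
    u,v=px["top"][k]; print(n,k,*logger(S[n],W["top"][v,u]))
  # bench height & blue
  hsv=cv2.cvtColor(S[n]["frame"],cv2.COLOR_RGB2HSV)
  u,v=px["top"]["rack"]; d=np.linalg.norm(W[n][...,:2]-W["top"][v,u][:2],axis=-1)
  print(n,"bench",np.nanpercentile(W[n][(d<.3)&(W[n][...,2]<.01)][:,2],[10,50,90]))
  bl=(d<.2)&(hsv[...,0]>100)&(hsv[...,0]<130)&(hsv[...,1]>120)
  p=W[n][bl]; print(len(p)); r_=cv2.minAreaRect((p[:,:2]*1000).astype(np.float32)); print(r_, np.nanpercentile(p[:,2],[2,50,98]))
  wh=(d<.17)&(hsv[...,1]<60)&(hsv[...,2]>140)&(W[n][...,2]>.03)
  q=W[n][wh]; print("white",len(q))
  if len(q): print(np.c_[q][::max(1,len(q)//25)].round(3).tolist())
sc=[cv2.resize(S[n]["frame"][a:b,c:d],None,fx=5,fy=5,interpolation=cv2.INTER_CUBIC) for n,a,b,c,d in(("top",140,210,245,350),("side",160,250,315,385))]
sc[1]=cv2.resize(sc[1],(272,350)); cv2.imwrite("pics/rack.png",np.hstack([sc[0],sc[1]])[:,:,::-1])
E
```

```text
A [0.42484475 0.19089102 0.03255131]
B [ 0.4341081  -0.13141647  0.0290783 ]
rack [ 0.66388237 -0.02232485  0.04674398]
sw [ 0.60163149 -0.25873582  0.01639779]
bowl [ 0.48031518 -0.42808021 -0.00119612]
scoop [6.97462289e-01 2.93426252e-01 4.46644029e-04]
side A 356 [0.42358234 0.18716104] 163.9279022216797 42.28134536743164 168.8715591430664 [0.02971843 0.03712558 0.03910475] None
side B 504 [ 0.43708615 -0.13356552] 158.1787872314453 42.952938079833984 48.99347686767578 [0.03030662 0.03739868 0.03923171] [ 0.43963251 -0.13621632  0.02733885]
side bench [-0.00404472 -0.00103004  0.00213439]
1567
((670.4149169921875, -18.954193115234375), (136.8496856689453, 245.35804748535156), 12.10884952545166) [-0.00233675  0.00358855  0.09124805]
white 261
[[0.634, 0.097, 0.081], [0.647, 0.092, 0.081], [0.629, 0.083, 0.073], [0.612, 0.087, 0.043], [0.684, 0.087, 0.043], [0.662, 0.031, 0.078], [0.647, 0.015, 0.079], [0.649, 0.01, 0.081], [0.646, 0.01, 0.074], [0.644, 0.008, 0.07], [0.645, 0.004, 0.07], [0.632, 0.005, 0.049], [0.666, -0.021, 0.052], [0.668, -0.059, 0.085], [0.672, -0.06, 0.082], 
[... 657 characters left out ...]
773438, 230.23020935058594), 11.971611022949219) [-0.00067     0.04757636  0.09460174]
white 501
[[0.703, -0.128, 0.079], [0.689, -0.136, 0.088], [0.681, -0.046, 0.085], [0.679, -0.067, 0.082], [0.678, -0.137, 0.069], [0.67, -0.052, 0.083], [0.667, -0.049, 0.082], [0.664, 0.011, 0.082], [0.661, 0.014, 0.083], [0.658, 0.017, 0.084], [0.654, 0.022, 0.089], [0.653, 0.095, 0.083], [0.657, -0.072, 0.059], [0.654, -0.055, 0.06], [0.647, 0.017, 0.078], [0.643, 0.089, 0.086], [0.641, 0.094, 0.084], [0.65, -0.075, 0.041], [0.645, -0.072, 0.048], [0.643, -0.069, 0.044], [0.641, -0.066, 0.04], [0.63, 0.09, 0.068], [0.631, 0.007, 0.044], [0.626, 0.019, 0.04], [0.618, 0.08, 0.052], [0.607, 0.082, 0.034]]
```

View pics/rack.png

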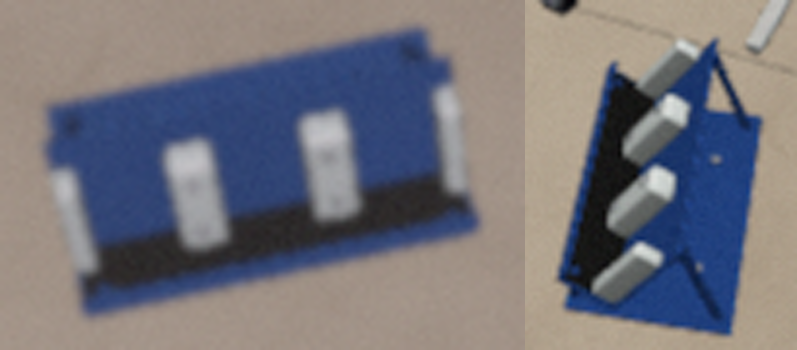

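The crop shows the rack's front (dark ledge and lip) facing the robot, with inner separators at about (200,195) and (335,165) in the left panel. I'll fit the pose with the known geometry.

```bash
python3 - <<'E'
from h import *
from scipy.optimize import least_squares
S={n:dict(np.load(f"pics/{n}0.npz")) for n in("side","top")}
t=np.tan(np.pi/6)
for n in S:
  W=cloud(S[n]);hsv=cv2.cvtColor(S[n]["frame"],cv2.COLOR_RGB2HSV)
  d=np.linalg.norm(W[...,:2]-[.664,-.022],axis=-1)
  bl=(d<.16)&(hsv[...,0]>100)&(hsv[...,0]<130)&(hsv[...,1]>120)&(W[...,2]>.035)&(W[...,2]<.09)
  p=W[bl]
  f=lambda a:(p[:,0]*np.cos(a[0])+p[:,1]*np.sin(a[0])-(p[:,2]-.014)*t-a[1])*np.cos(np.pi/6)
  s=least_squares(f,[.2,.6],loss="soft_l1",f_scale=.003)
  print(n,len(p),np.degrees(s.x[0]),s.x[1],np.median(abs(f(s.x))))
  A=np.c_[p[:,0],p[:,1],np.ones(len(p))]; print(" free plane z=",np.linalg.lstsq(A,p[:,2],rcond=None)[0])
  for yaw in(np.radians(12),):
    y=np.array([-np.sin(yaw),np.cos(yaw)])
    wh=(d<.17)&(hsv[...,1]<60)&(hsv[...,2]>140)&(W[...,2]>.035)&(W[...,2]<.1)
    q=W[wh]; yy=q[:,:2]@y
    print(" hist",np.histogram(yy,bins=np.arange(-.3,.02,.008)+0.0))
    k=(yy<-.005)
    for lo,hi in((-.24,-.18),(-.16,-.1)): pass
    np.set_printoptions(precision=4,suppress=True)
    print(np.sort(yy)[::8])
E
```

```text
side 437 12.399942164612717 0.6247127040067757 0.001291655783575145
 free plane z= [ 0.35051723  0.09042442 -0.16662111]
 hist (array([ 0,  0,  9, 31,  5,  0,  1,  2,  1,  1,  1, 34, 28, 23,  2,  1,  2,
        1,  0,  0,  4, 27, 23, 17,  2,  1,  0,  1,  1,  0,  5, 26,  7,  0,
        0,  0,  0,  0,  0]), array([-0.3  , -0.292, -0.284, -0.276, -0.268, -0.26 , -0.252, -0.244,
       -0.236, -0.228, -0.22 , -0.212, -0.204, -0.196, -0.188, -0.18 ,
       -0.172, -0.164, -0.156, -0.148, -0.14 , -0.132, -0.124, -0.116,
       -0.108, -0.1  , -0.092, -0.084, -0.076, -0.068, -0.06 , -0.052,
       -0.044, -0.036, -0.028, -0.02 , -0.012, -0.004,  0.004,  0.012]))
[-0.2807 -0.2761 -0.2738 -0.2729 -0.2716 -0.2676 -0.2299 -0.2103 -0.2083
 -0.2074 -0.2051 -0.203  -0.2001 -0.1984 -0.1962 -0.1927 -0.1903 -0.1874
 -0.1323 -0.1292 -0.1272 -0.1258 -0.1221 -0.1205 -0.1174 -0.114  -0.1128
 -0.0781 -0.0498 -0.0481 -0.0456 -0.0442]
top 1063 11.995445921049518 0.6268934794823043 0.001990215883688366
 free plane z= [ 0.3744  0.0798 -0.1847]
 hist (array([ 0,  0, 10, 54, 11,  0,  0,  0,  0,  0,  1, 44, 52, 
[... 272 characters left out ...]
172, -0.164, -0.156, -0.148, -0.14 , -0.132, -0.124, -0.116,
       -0.108, -0.1  , -0.092, -0.084, -0.076, -0.068, -0.06 , -0.052,
       -0.044, -0.036, -0.028, -0.02 , -0.012, -0.004,  0.004,  0.012]))
[-0.2782 -0.2761 -0.2751 -0.2738 -0.2726 -0.2713 -0.2697 -0.2688 -0.2679
 -0.2662 -0.2101 -0.2087 -0.2076 -0.2066 -0.205  -0.204  -0.2026 -0.2016
 -0.2003 -0.199  -0.1976 -0.1964 -0.1953 -0.1939 -0.193  -0.192  -0.1904
 -0.1893 -0.188  -0.1865 -0.1298 -0.1284 -0.1272 -0.126  -0.1247 -0.1235
 -0.1224 -0.1213 -0.12   -0.119  -0.1178 -0.1165 -0.1152 -0.114  -0.1129
 -0.1117 -0.1105 -0.1093 -0.108  -0.1064 -0.0509 -0.0493 -0.0478 -0.0469
 -0.0456 -0.0446 -0.0433 -0.042  -0.0409 -0.0395 -0.038 ]
```

```bash
cat >> h.py <<'E'
def ray(c,uv):
    K=np.array([[c["fx"],0,c["cx"]],[0,c["fy"],c["cy"]],[0,0,1.]]);T=np.array(c["cam_to_world"])
    n=cv2.undistortPoints(np.array(uv,float).reshape(1,1,2),K,np.array(c["D"],float)).ravel()
    d=T[:3,:3]@np.r_[n,1]; return T[:3,3],d/np.linalg.norm(d)
def tri(rs):
    A=sum(np.eye(3)-np.outer(d,d) for o,d in rs); b=sum((np.eye(3)-np.outer(d,d))@o for o,d in rs)
    X=np.linalg.solve(A,b); return X,[np.linalg.norm(np.cross(X-o,d)) for o,d in rs]
def orange(c,guess,rad=.04):
    W=cloud(c); f=c["frame"].astype(float); g=np.linalg.norm(W[...,:2]-np.array(guess)[:2],axis=-1)<rad
    w=np.clip((f[...,0]-f[...,2])/(f.sum(-1)+1)-.12,0,None)*(g&(W[...,2]>.012))
    v,u=np.indices(w.shape); return np.array([(w*u).sum(),(w*v).sum()])/w.sum(),(w>0).sum()
E
python3 - <<'E'
from h import *
np.set_printoptions(precision=4,suppress=True)
S={n:dict(np.load(f"pics/{n}0.npz")) for n in("side","top")}
for k,g in dict(A=(.425,.191),B=(.435,-.132)).items():
    o={n:orange(S[n],g) for n in S}
    X,e=tri([ray(S[n],o[n][0]) for n in S]); print(k,o,X,e)
    for n in S:   # intersect each ray with z=.027
        a,d=ray(S[n],o[n][0]); print(n,a+d*(.027-a[2])/d[2])
E
```

```text
A {'side': (array([308.0808, 149.8033]), np.int64(16)), 'top': (array([nan, nan]), np.int64(0))} [nan nan nan] [np.float64(nan), np.float64(nan)]
side [0.4247 0.1843 0.027 ]
top [nan nan nan]
B {'side': (array([270.9202, 211.6634]), np.int64(22)), 'top': (array([336.6687, 253.0128]), np.int64(5))} [ 0.4323 -0.1341  0.0213] [np.float64(0.004356679454555902), np.float64(0.004356679454555967)]
side [ 0.4385 -0.1353  0.027 ]
top [ 0.4283 -0.1363  0.027 ]h.py:34: RuntimeWarning: invalid value encountered in divide
  v,u=np.indices(w.shape); return np.array([(w*u).sum(),(w*v).sum()])/w.sum(),(w>0).sum()
```

```bash
cat >> h.py <<'E'
def objpix(c,guess,rad=.1,zlo=.008):
    W=cloud(c); m=((np.linalg.norm(W[...,:2]-np.array(guess)[:2],axis=-1)<rad)&(W[...,2]>zlo)&(W[...,2]<.06)).astype(np.uint8)
    k,l,s,_=cv2.connectedComponentsWithStats(m); i=1+np.argmax(s[1:,4]); v,u=np.nonzero(l==i)
    return cv2.minAreaRect(np.c_[u,v].astype(np.float32))
E
python3 - <<'E'
from h import *
np.set_printoptions(precision=4,suppress=True)
S={n:dict(np.load(f"pics/{n}0.npz")) for n in("side","top")}
for k,g in dict(A=(.425,.191),B=(.435,-.132)).items():
    o={n:objpix(S[n],g) for n in S}
    X,e=tri([ray(S[n],o[n][0]) for n in S]); print(k,o,X,e)
    for n in S:
        a,d=ray(S[n],o[n][0]); print(n,a+d*(.02-a[2])/d[2])
E
```

```text
A {'side': ((309.1000061035156, 150.30001831054688), (41.59086227416992, 10.28591251373291), 26.56505012512207), 'top': ((223.8143310546875, 254.863525390625), (14.826288223266602, 55.61396026611328), 15.461216926574707)} [0.4255 0.1936 0.0176] [np.float64(0.0009521436843478937), np.float64(0.0009521436843481477)]
side [0.426  0.1905 0.02  ]
top [0.4261 0.1937 0.02  ]
B {'side': ((270.46246337890625, 211.90350341796875), (12.064284324645996, 49.603363037109375), 68.74949645996094), 'top': ((334.6314697265625, 251.21554565429688), (55.59483337402344, 14.668217658996582), 38.8298225402832)} [ 0.434  -0.1311  0.019 ] [np.float64(0.00032988693543223633), np.float64(0.0003298869354322656)]
side [ 0.4342 -0.1319  0.02  ]
top [ 0.4342 -0.1308  0.02  ]
```

```bash
cat >> h.py <<'E'
from scipy.spatial.transform import Rotation as Ro
def goal(p,R):
    from plant import r
    s=r.get_state(); R0=Ro.from_euler("xyz",s["eef_rot"],degrees=True)
    d=R0.inv().apply(np.array(p)-s["tcp_pos"]); w=(R0.inv()*R).as_rotvec(degrees=True)
    print("row",d.round(4).tolist(),w.round(1).tolist(),"n",max(np.linalg.norm(d)/.0417,np.linalg.norm(w)/7.16).round(1),"j",s["joints"].round(0),"t",s["time_s"])
def down(yaw): return Ro.from_euler("xyz",[180,0,yaw],degrees=True)
E
python3 -c "
from h import *
goal([.426,.193,.1],down(-15))"
```

```text
row [0.3061, 0.3208, 0.1262] [0.1, -0.0, -9.7] n 11.1 j [ 82.  21.   1.  -0. -70. -17.] t 0.1
```

```bash
echo '[[[0.306, 0.321, 0.05], [0, 0, -9.7]], [[0.306, 0.321, 0.05], [0, 0, -9.7]], [[0.306, 0.321, 0.05], [0, 0, -9.7]], [[0.306, 0.321, 0.05], [0, 0, -9.7]], [[0.306, 0.321, 0.05], [0, 0, -9.7]], [[0.306, 0.321, 0.05], [0, 0, -9.7]], [[0.306, 0.321, 0.05], [0, 0, -9.7]], [[0.306, 0.321, 0.05], [0, 0, -9.7]], [[0.306, 0.321, 0.1], [0, 0, -9.7]], [[0.306, 0.321, 0.1], [0, 0, -9.7]], [[0.306, 0.321, 0.1], [0, 0, -9.7]], [[0.306, 0.321, 0.1], [0, 0, -9.7]]]' > path.dat && python3 drive.py path.dat; python3 -c "
from h import *
goal([.426,.193,.006],down(-15))"
```

```text
time_s: 1.1
tcp_pos: [0.4242, 0.1873, 0.123]
eef_rot: [179.7, 0.2, -15.3]
contact_force: [-0.3, -1.4, -1.4]
gripper_width: 0.0876
gripper_force: 0.0
row [0.0007, -0.0066, 0.117] [0.3, 0.2, -0.3] n 2.8 j [ 48.   6. -33.  -0. -51.  27.] t 1.1
```

```bash
echo '[[[0, -0.004, 0.03], [0, 0, 0]], [[0, -0.005, 0.07], [0, 0, 0]], [[0, -0.005, 0.1], [0, 0, 0]], [[0, -0.005, 0.115], [0, 0, 0]], [[0, -0.005, 0.115], [0, 0, 0]], [[0, -0.005, 0.115], [0, 0, 0]]]' > path.dat && python3 drive.py path.dat; python3 -c "
from h import *
goal([.426,.193,.006],down(-15))"
```

```text
time_s: 1.6
tcp_pos: [0.427, 0.1978, 0.011]
eef_rot: [179.9, 0.1, -15.0]
contact_force: [0.2, -0.9, 0.9]
gripper_width: 0.0875
gripper_force: 0.0
row [0.0003, 0.0049, 0.0051] [0.1, 0.1, -0.0] n 0.2 j [ 49.  17. -40.   0. -34.  26.] t 1.6
```

```bash
echo '[[[0, 0.004, 0.004], [0, 0, 0]], [[0, 0.004, 0.004], [0, 0, 0]], [[0, 0.004, 0.004], [0, 0, 0]]]' > path.dat && python3 drive.py path.dat; echo '[[[0, 0, 0], [0, 0, 0]], [[0, 0, 0], [0, 0, 0]], [[0, 0, 0], [0, 0, 0]], [[0, 0, 0], [0, 0, 0]], [[0, 0, 0], [0, 0, 0]], [[0, 0, 0], [0, 0, 0]], [[0, 0, 0], [0, 0, 0]], [[0, 0, 0], [0, 0, 0]]]' > path.dat && python3 drive.py path.dat 0.02 35;  python3 -c "
from plant import r; s=r.get_state(); print(s['moment'],s['contact_force'])"
```

```text
time_s: 1.85
tcp_pos: [0.4267, 0.1947, 0.0086]
eef_rot: [-179.9, -0.0, -15.0]
contact_force: [-0.7, -0.2, -0.9]
gripper_width: 0.0876
gripper_force: 0.0
time_s: 2.52
tcp_pos: [0.4263, 0.1944, 0.0075]
eef_rot: [180.0, 0.0, -15.0]
contact_force: [0.3, -0.4, -1.1]
gripper_width: 0.0399
gripper_force: 0.0
[-0.02236485  0.00170235 -0.02785928] [ 0.34770451 -0.4275185  -1.10665781]
```

Now I'll finish closing and lift 45 mm, reading moments along the way.

```bash
echo '[[[0, 0, 0], [0, 0, 0]], [[0, 0, 0], [0, 0, 0]], [[0, 0, 0], [0, 0, 0]], [[0, 0, 0], [0, 0, 0]]]' > path.dat && python3 drive.py path.dat; echo '[[[0, 0, -0.015], [0, 0, 0]], [[0, 0, -0.03], [0, 0, 0]], [[0, 0, -0.045], [0, 0, 0]], [[0, 0, -0.045], [0, 0, 0]], [[0, 0, -0.045], [0, 0, 0]], [[0, 0, -0.045], [0, 0, 0]]]' > path.dat && python3 drive.py path.dat; cat > m.sh <<'E'
python3 - <<'P'
from plant import r
from h import *
M=[];F=[]
for i in range(3):
    c=r.capture("top"); s=r.get_state(); M.append(s["moment"]);F.append(s["contact_force"])
R=Ro.from_euler("xyz",s["eef_rot"],degrees=True)
M=np.array(M);print("M tool axes",R.inv().apply(M).round(3).tolist(),"F",np.mean(F,0).round(2),s["gripper_force"],s["gripper_width"])
P
E
bash m.sh
```

```text
time_s: 2.85
tcp_pos: [0.4264, 0.1944, 0.0075]
eef_rot: [-180.0, -0.0, -15.0]
contact_force: [0.4, 0.4, -0.1]
gripper_width: 0.0313
gripper_force: 35.0
time_s: 3.35
tcp_pos: [0.4258, 0.194, 0.0519]
eef_rot: [180.0, 0.0, -15.1]
contact_force: [0.5, -0.7, -2.5]
gripper_width: 0.0312
gripper_force: 35.0
M tool axes [[-0.04, 0.075, -0.006], [-0.031, 0.093, -0.008], [-0.016, 0.068, -0.042]] F [-0.46 -0.1  -1.32] 34.971574544906616 0.031191385627665248
```

The heavy end is at tool -x, so the light end is at +x, pointing toward the rack. Next: lay it down, open, shift 30 mm and regrip.

```bash
echo '[[[0, 0, 0.015], [0, 0, 0]], [[0, 0, 0.03], [0, 0, 0]], [[0, 0, 0.04], [0, 0, 0]], [[0, 0, 0.045], [0, 0, 0]], [[0, 0, 0.045], [0, 0, 0]], [[0, 0, 0.045], [0, 0, 0]]]' > path.dat && python3 drive.py path.dat; echo '[[[0, 0, 0], [0, 0, 0]], [[0, 0, 0], [0, 0, 0]], [[0, 0, 0], [0, 0, 0]], [[0, 0, 0], [0, 0, 0]]]' > path.dat && python3 drive.py path.dat 0.06; echo '[[[0.015, 0, 0], [0, 0, 0]], [[0.03, 0, 0], [0, 0, 0]], [[0.03, 0, 0], [0, 0, 0]], [[0.03, 0, 0], [0, 0, 0]]]' > path.dat && python3 drive.py path.dat;echo '[[[0, 0, 0], [0, 0, 0]], [[0, 0, 0], [0, 0, 0]], [[0, 0, 0], [0, 0, 0]], [[0, 0, 0], [0, 0, 0]], [[0, 0, 0], [0, 0, 0]], [[0, 0, 0], [0, 0, 0]], [[0, 0, 0], [0, 0, 0]], [[0, 0, 0], [0, 0, 0]]]' > path.dat && python3 drive.py path.dat 0.02 60; python3 - <<'E'
from plant import r
from h import *
c=r.capture("top");cv2.imwrite("pics/t1.png",cv2.resize(c["frame"][200:300,170:300],None,fx=5,fy=5)[:,:,::-1])
E
```

```text
time_s: 4.0
tcp_pos: [0.4261, 0.1941, 0.0071]
eef_rot: [179.9, 0.0, -15.0]
contact_force: [0.2, 0.4, -1.6]
gripper_width: 0.0311
gripper_force: 35.0
time_s: 4.33
tcp_pos: [0.4265, 0.1946, 0.0077]
eef_rot: [-180.0, -0.0, -15.0]
contact_force: [-0.2, 0.6, 0.3]
gripper_width: 0.0523
gripper_force: 0.0
time_s: 4.67
tcp_pos: [0.4556, 0.1865, 0.0075]
eef_rot: [-180.0, -0.0, -15.1]
contact_force: [0.2, -0.0, 0.2]
gripper_width: 0.0602
gripper_force: 0.0
time_s: 5.33
tcp_pos: [0.4551, 0.1866, 0.0076]
eef_rot: [180.0, 0.0, -15.0]
contact_force: [-1.8, 0.7, 3.1]
gripper_width: 0.0307
gripper_force: 60.0
```

View pics/t1.png

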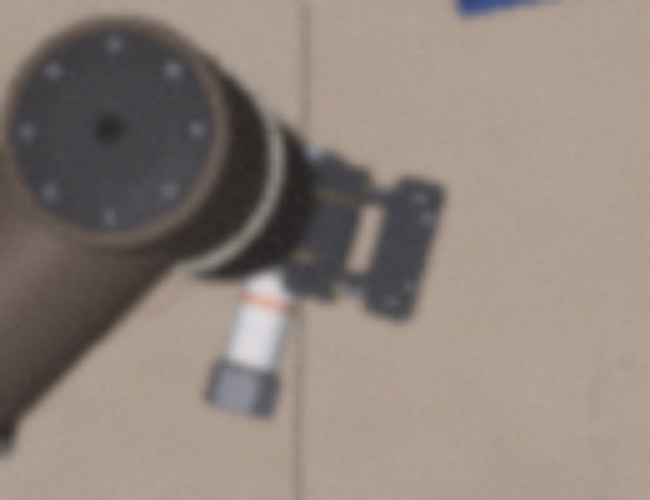

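The picture shows the heavy cap at (242,388) and one band at (268,302), so the grip is toward the light end. Lift next.

```bash
cat >> h.py <<'E'
YAW=12.1;C30=np.cos(np.pi/6)
Rr=Ro.from_euler("z",YAW,degrees=True)
O=Rr.apply([.626,-.159,0])
Rt=down(YAW)*Ro.from_euler("y",60,degrees=True)   # stored tool pose, x_t up the lean
def tcp(ch,up,out,grip=.030,deep=.0114):
    "ch y offset; up above ledge, out from sheet"
    seat=np.array([.0235,ch,.0928])
    return O+Rr.apply(seat+(up+grip)*np.array([.5,0,C30])+(deep-out)*np.array([C30,0,-.5]))
E
echo '[[[0, 0, -0.03], [0, 0, 0]], [[0, 0, -0.07], [0, 0, 0]], [[0, 0, -0.11], [0, 0, 0]], [[0, 0, -0.15], [0, 0, 0]], [[0, 0, -0.18], [0, 0, 0]], [[0, 0, -0.2], [0, 0, 0]], [[0, 0, -0.2], [0, 0, 0]], [[0, 0, -0.2], [0, 0, 0]]]' > path.dat && python3 drive.py path.dat; bash m.sh; python3 -c "
from h import *
print(Rt.as_matrix().round(2))
for a in((.08,.03),(.08,.004),(0,.004)):
  print(tcp(.08,*a).round(4)); goal(tcp(.08,*a),Rt)"
```

```text
time_s: 6.05
tcp_pos: [0.4555, 0.1869, 0.2082]
eef_rot: [-179.9, -0.1, -15.1]
contact_force: [-0.5, -0.8, -3.7]
gripper_width: 0.0306
gripper_force: 60.0
M tool axes [[-0.128, 0.138, -0.017], [-0.057, 0.154, -0.058], [-0.079, 0.147, 0.036]] F [ 0.05 -0.1  -2.65] 59.9908322095871 0.030636262096413854
[[ 0.49  0.21  0.85]
 [ 0.1  -0.98  0.18]
 [ 0.87  0.   -0.5 ]]
[0.6897 0.0671 0.1974]
row [0.258, 0.0537, 0.0082] [14.3, 59.0, -24.6] n 9.1 j [ 45.   4. -24.  -0. -63.  30.] t 6.2
[0.7117 0.0718 0.1844]
row [0.2781, 0.0434, 0.0211] [14.3, 59.0, -24.6] n 9.1 j [ 45.   4. -24.  -0. -63.  30.] t 6.2
[0.6726 0.0634 0.1151]
row [0.2426, 0.0615, 0.0905] [14.3, 59.0, -24.6] n 9.1 j [ 45.   4. -24.  -0. -63.  30.] t 6.2
```

```bash
echo '[[[0.02, 0.01, -0.02], [1.5, 6, -2.5]], [[0.05, 0.02, -0.04], [3, 12, -5]], [[0.08, 0.03, -0.05], [4.5, 18, -7.5]], [[0.1, 0.04, -0.06], [6, 24, -10]], [[0.12, 0.04, -0.06], [7.5, 30, -12.5]], [[0.13, 0.05, -0.06], [9, 37, -15]], [[0.14, 0.05, -0.06], [10.5, 43, -18]], [[0.15, 0.05, -0.06], [12.5, 50, -21]], [[0.15, 0.05, -0.06], [14.3, 59, -24.6]], [[0.15, 0.05, -0.06], [14.3, 59, -24.6]], [[0.15, 0.05, -0.06], [14.3, 59, -24.6]], [[0.15, 0.05, -0.06], [14.3, 59, -24.6]]]' > path.dat && python3 drive.py path.dat; python3 - <<'E'
from h import *
from plant import r
goal(tcp(.08,.08,.03),Rt)
s=r.get_state();R=Ro.from_euler("xyz",s["eef_rot"],degrees=True).as_matrix()
ctr=s["tcp_pos"]-.0114*R[:,2]-.03*R[:,0]; pts=[ctr+R[:,0]*k for k in(-.08,0,.08)]
im=[]
for n in("side","top"):
    c=r.capture(n);f=c["frame"].copy(); p=pix(c,pts);print(n,p.round(0).tolist())
    for u in p: cv2.circle(f,tuple(np.int32(u.round())),1,(255,0,255),-1)
    x,y=np.int32(p[1]); im.append(cv2.resize(f[max(0,y-50):y+50,x-50:x+50],(390,390),interpolation=cv2.INTER_CUBIC))
cv2.imwrite("pics/tilt1.png",np.hstack(im)[:,:,::-1])
E
```

```text
time_s: 7.2
tcp_pos: [0.5809, 0.0948, 0.3433]
eef_rot: [-178.6, -46.8, 7.1]
contact_force: [0.1, 0.4, -0.0]
gripper_width: 0.0306
gripper_force: 60.0
row [-0.0348, 0.0454, 0.175] [2.6, 13.2, -3.1] n 4.4 j [  9. -15. -58.  90.  -0.  -2.] t 7.2
side [[314.0, 116.0], [332.0, 103.0], [352.0, 88.0]]
top [[251.0, 218.0], [245.0, 191.0], [239.0, 162.0]]
```

View pics/tilt1.png

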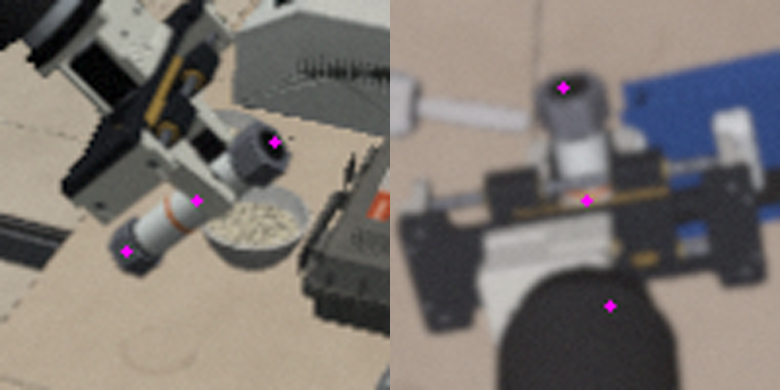

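The picture shows the logger held upright as projected (ends at (275,143) and (126,251) in the left panel), but the arm stalled at a wrist limit (j4 90, j5 0). I need an arm model to choose a reachable wrist configuration, so I'll log poses and fit one.

```bash
cat > kin.py <<'E'
import numpy as np,json
from scipy.optimize import least_squares
from scipy.spatial.transform import Rotation as Ro
E=lambda a,d:Ro.from_euler(a,d,degrees=True)
def fk(q,p):
    h,a1,L1,a3,L2,d,L6,s=p[:8]
    R1=E("z",q[0]); R2=R1*E("y",q[1]); R3=R1*E("y",q[1]-q[2])
    R4=R3*E("x",SG[0]*q[3]); R5=R4*E("y",-q[4]); 
    P=R1.apply([a1,0,h])+R2.apply([0,0,L1])+R3.apply([L2,0,a3])+R4.apply([0,-d,0])+R5.apply([L6,0,0])
    R6=R5*E("x",SG[1]*q[5])*Ro.from_matrix(np.array(T6).T)
    return P,R6
SG=[1,1]; T6=np.eye(3)
def load(): return [json.loads(l) for l in open("log.jsonl")]
E
cat > lg.py <<'E'
import json
from plant import r
s=r.get_state(); open("log.jsonl","a").write(json.dumps([list(s["joints"]),list(s["tcp_pos"]),list(s["eef_rot"])])+"\n")
E
python3 lg.py; python3 - <<'E'
from kin import *
D=load()+[[[81.76633,20.5904,.6339,-.02095,-70.1368,-16.50687],[.282308,.612581,.22563],[179.905,-.0076,-24.7477]]]
print(D[0])
R0=None
for a in(1,-1):
  for b in(1,-1):
    SG[:]=[a,b]; Ts=[]
    for q,p,e in D:
        R=fk(q,[0]*8)[1]; Ts.append(R.inv()*E("xyz",e))
    print(a,b,(Ts[0].inv()*Ts[1]).magnitude()*57.3,Ts[1].as_matrix().round(2).tolist())
E
```

```text
[[9.571978948532939, -15.129258903885647, -58.277069178668434, 90.12958398930004, -0.16637632906367308, -1.2955786610635949], [0.5801283335352403, 0.09715620949215079, 0.343902673368171], [-178.9226068546025, -46.84329544624007, 7.867172677570136]]
1 1 149.31499339601484 [[0.0, -0.0, 1.0], [-0.84, 0.55, 0.0], [-0.55, -0.84, 0.0]]
1 -1 179.73969193969756 [[0.0, -0.0, 1.0], [-1.0, 0.0, 0.0], [-0.0, -1.0, -0.0]]
-1 1 30.42485558931991 [[0.0, 0.0, 1.0], [-0.84, 0.54, -0.0], [-0.54, -0.84, 0.0]]
-1 -1 6.693091965831932e-05 [[0.0, 0.0, 1.0], [-1.0, 0.0, 0.0], [-0.0, -1.0, 0.0]]
```

```bash
sed -i 's/^SG=.*/SG=[-1,-1]; T6=np.array([[0,0,1],[-1,0,0],[0,-1,0]]).T/' kin.py; cat >> log.jsonl <<'E'
[[81.76633,20.5904,0.6339,-0.02095,-70.1368,-16.50687],[0.282308,0.612581,0.22563],[179.905,-0.0076,-24.7477]]
E
echo '[[[0, 0, 0], [0, -7, 0]], [[0, 0, 0.03], [0, -14, 0]], [[0, 0, 0.06], [0, -21, 0]], [[0, 0, 0.06], [0, -25, 0]], [[0, 0, 0.06], [0, -25, 0]]]' > path.dat && python3 drive.py path.dat; python3 lg.py
echo '[[[0.03, 0, 0], [0, -7, 0]], [[0.06, -0.03, 0], [0, -14, 0]], [[0.09, -0.06, 0], [0, -20, 0]], [[0.09, -0.06, 0], [0, -20, 0]]]' > path.dat && python3 drive.py path.dat; python3 lg.py
cat >> kin.py <<'E'
def fit(D):
    A=[];b=[]
    for q,p,e in D:
        A.append(np.array([fk(q,np.eye(8)[i])[0] for i in range(7)]).T);b.append(p)
    A=np.vstack(A);b=np.hstack(b); x,_,rk,sv=np.linalg.lstsq(A,b,rcond=None)
    return np.r_[x,0],(A@x-b).reshape(-1,3),sv
E
python3 -c "
from kin import *
D=load();R=[([49,17,-40,0,-34,26],[.427,.1978,.011],0),([45,4,-24,0,-63,30],[.4555,.1869,.208],0)]
for d in D: print(np.round(d[0],1))
x,e,sv=fit(D+R);print(x.round(4),e.round(3),sv.round(2))
x,e,sv=fit(D);print(x.round(4),e.round(4),sv.round(2))"
```

```text
time_s: 7.72
tcp_pos: [0.626, 0.0985, 0.3136]
eef_rot: [179.7, -36.6, 7.6]
contact_force: [2.6, -2.9, -0.4]
gripper_width: 0.0303
gripper_force: 60.0
time_s: 8.05
tcp_pos: [0.6887, 0.1607, 0.3675]
eef_rot: [179.5, -18.1, 7.3]
contact_force: [1.9, -0.1, -1.0]
gripper_width: 0.0306
gripper_force: 60.0
[  9.6 -15.1 -58.3  90.1  -0.2  -1.3]
[ 81.8  20.6   0.6  -0.  -70.1 -16.5]
[ 31.9  -6.1 -42.3  37.4 -24.4  35.2]
[ 33.3   9.5  -2.4   9.4 -62.2  60.7]
[0.1904 0.0117 0.5919 0.0029 0.4562 0.1924 0.3638 0.    ] [[ 0.001  0.    -0.   ]
 [ 0.001  0.002  0.002]
 [-0.001  0.003  0.   ]
 [-0.001  0.001 -0.   ]
 [-0.    -0.     0.001]
 [-0.001 -0.004 -0.003]] [4.79 3.55 2.35 0.75 0.47 0.38 0.24]
[ 0.1988 -0.      0.6016  0.      0.4636  0.1918  0.378   0.    ] [[-0. -0. -0.]
 [-0.  0.  0.]
 [ 0. -0. -0.]
 [ 0. -0. -0.]] [3.9  2.98 1.81 0.68 0.35 0.15 0.09]
```

```bash
cat >> kin.py <<'E'
PRM=[.1988,0,.6016,0,.4636,.1918,.378,0]
LO=np.array([-176.03,-82.01,-58.28,-173.87,-174.79,-173.66]);HI=np.array([176.03,121.73,71.71,95.51,-.11,173.66])
def ik(p,R,q0):
    f=lambda q:np.r_[(lambda X:np.r_[(X[0]-p)*1000,(R.inv()*X[1]).as_rotvec(degrees=True)*5])(fk(q,PRM))]
    s=least_squares(f,np.clip(q0,LO+.5,HI-.5),bounds=(LO,HI),x_scale=30); return s.x,np.linalg.norm(s.fun)
def iks(p,R,n=60,seed=0):
    g=np.random.default_rng(seed);out=[]
    for i in range(n):
        q,e=ik(p,R,g.uniform(np.maximum(LO,[-90,-60,-58,-174,-150,-174]),np.minimum(HI,[90,110,72,96,-1,174])))
        if e<.5 and not any(np.abs(q-o).max()<3 for o in out): out.append(q)
    return out
E
python3 - <<'E'
from kin import *
import h
for ch in(.08,0,-.08):
  for al in(0,60,-60):
    for up in(0,.08):
      # rotate tool about tube axis (tool x)
      R=h.Rt*E("x",al)
      seat=np.array([.0235,ch,.0928]); P=h.O+h.Rr.apply(seat+(up+.03)*np.array([.5,0,h.C30]))+R.as_matrix()[:,2]*.0114
      for f in (0,180):
        if f: continue
        print(ch,al,up,[q.round(0).tolist() for q in iks(P,R)])
E
```

```text
0.08 0 0 [[-19.0, 19.0, -35.0, -125.0, -32.0, -124.0]]
0.08 0 0.08 [[-5.0, 11.0, -23.0, -102.0, -15.0, -158.0]]
0.08 60 0 [[-21.0, 42.0, 2.0, -74.0, -86.0, -167.0]]
0.08 60 0.08 []
0.08 -60 0 [[37.0, 38.0, -52.0, 92.0, -76.0, -64.0]]
0.08 -60 0.08 [[36.0, 33.0, -47.0, 91.0, -75.0, -53.0]]
0 0 0 [[-23.0, 19.0, -29.0, -111.0, -32.0, -136.0]]
0 0 0.08 [[-11.0, 13.0, -20.0, -93.0, -20.0, -165.0]]
0 60 0 [[-26.0, 44.0, 9.0, -71.0, -91.0, -169.0]]
0 60 0.08 []
0 -60 0 []
0 -60 0.08 []
-0.08 0 0 [[-27.0, 21.0, -23.0, -101.0, -34.0, -145.0]]
-0.08 0 0.08 [[-18.0, 16.0, -16.0, -86.0, -26.0, -168.0]]
-0.08 60 0 [[-30.0, 48.0, 17.0, -69.0, -96.0, -172.0]]
-0.08 60 0.08 []
-0.08 -60 0 []
-0.08 -60 0.08 []
```

```bash
cat >> kin.py <<'E'
def rows(qs,q0):
    "poses of joint waypoints as rows from pose at q0"
    P0,R0=fk(q0,PRM); o=[]
    for q in qs:
        P,R=fk(q,PRM); o.append(np.r_[R0.inv().apply(P-P0).round(3),(R0.inv()*R).as_rotvec(degrees=True).round(1)].tolist())
    return o
def path(q0,q1,heavy=-.11,step=7):
    n=int(np.ceil(max(abs(np.array(q1)-q0)/[7,7,9,9,9,9]))) ; qs=[]
    R=[fk(np.array(q0)+(np.array(q1)-q0)*t,PRM) for t in np.linspace(0,1,200)]
    tot=sum((R[i][1].inv()*R[i+1][1]).magnitude()*57.3 for i in range(199)); n=max(n,int(np.ceil(tot/step)))
    qs=[np.array(q0)+(np.array(q1)-q0)*t for t in np.linspace(0,1,n+1)[1:]]
    print("n",n,"rot",round(tot))
    return qs
def show(qs,heavy=-.11):
    for q in qs[::3]+[qs[-1]]:
        P,R=fk(q,PRM); M=R.as_matrix(); print(P.round(2),(P+M[:,0]*heavy).round(2),"xt",M[:,0].round(1),"zt",M[:,2].round(1))
E
python3 - <<'E'
from kin import *
import h
from plant import r
q0=r.get_state()["joints"]
for up,out in((.08,.03),(.12,.03),(.03,.05)):
  for q in iks(h.tcp(.08,up,out),h.Rt,30): print(up,out,q.round(1).tolist())
q1=iks(h.tcp(.08,.08,.03),h.Rt,30)[0]
show(path(q0,q1))
E
```

```text
0.08 0.03 [-3.2, 7.5, -24.7, -95.7, -13.3, -166.3]
0.03 0.05 [-13.4, 8.7, -32.4, -110.2, -23.4, -144.8]
n 50 rot 348
[0.69 0.16 0.36] [0.58 0.16 0.32] xt [1.  0.  0.3] zt [ 0.3  0.1 -1. ]
[0.68 0.17 0.33] [0.57 0.2  0.3 ] xt [ 0.9 -0.3  0.2] zt [ 0.3  0.1 -0.9]
[0.67 0.17 0.3 ] [0.58 0.24 0.29] xt [ 0.8 -0.6  0.1] zt [ 0.3  0.2 -0.9]
[0.66 0.18 0.28] [0.59 0.27 0.29] xt [ 0.6 -0.8 -0.1] zt [ 0.3  0.3 -0.9]
[0.65 0.19 0.27] [0.62 0.28 0.3 ] xt [ 0.3 -0.9 -0.3] zt [ 0.3  0.4 -0.9]
[0.65 0.19 0.25] [0.65 0.29 0.3 ] xt [ 0.  -0.9 -0.5] zt [ 0.3  0.4 -0.8]
[0.65 0.19 0.24] [0.68 0.28 0.31] xt [-0.3 -0.8 -0.6] zt [ 0.3  0.5 -0.8]
[0.65 0.2  0.23] [0.71 0.25 0.31] xt [-0.6 -0.5 -0.6] zt [ 0.4  0.5 -0.8]
[0.65 0.19 0.23] [0.74 0.22 0.3 ] xt [-0.8 -0.2 -0.6] zt [ 0.4  0.6 -0.7]
[0.66 0.19 0.22] [0.75 0.18 0.28] xt [-0.8  0.1 -0.5] zt [ 0.5  0.6 -0.7]
[0.67 0.18 0.22] [0.76 0.13 0.26] xt [-0.8  0.5 -0.3] zt [ 0.6  0.5 -0.6]
[0.67 0.17 0.22] [0.75 0.09 0.23] xt [-0.7  0.7 -0.1] zt [ 0.6  0.5 -0.6]
[0.68 0.16 0.22] [0.73 0.06 0.2 ] xt [-0.5  0.9  0.2] zt [ 0.7  0.5 -0.6]
[0.68 0.14 0.21] [0.71 0.04 0.17] xt [-0.2  0.9  0.4] zt [ 0.7  0.4 -0.5]
[0.69 0.12 0.21] [0.68 0.04 0.14] xt [0.  0.8 0.6] zt [ 0.8  0.4 -0.5]
[0.69 0.1  0.21] [0.66 0.04 0.12] xt [0.3 0.5 0.8] zt [ 0.8  0.3 -0.5]
[0.69 0.08 0.2 ] [0.64 0.05 0.1 ] xt [0.5 0.2 0.9] zt [ 0.8  0.2 -0.5]
[0.69 0.07 0.2 ] [0.64 0.06 0.1 ] xt [0.5 0.1 0.9] zt [ 0.8  0.2 -0.5]
```

```bash
python3 - <<'E'
from kin import *
import h
from plant import r
q0=r.get_state()["joints"]; print(q0.round(1))
c=[q for q in iks(h.tcp(.08,.06,.07),h.Rt,60)]; print([q.round(1).tolist() for q in c])
q1=c[0]; qs=path(q0,q1); show(qs[-12:]); np.save("qs.npy",qs)
b=q0
for k in range(0,len(qs),12):
    print(k); print(rows(qs[k:k+12],b)); b=qs[min(k+11,len(qs)-1)]
E
```

```text
[ 33.3   9.5  -2.4   9.4 -62.2  60.7]
[[-5.0, 3.6, -28.9, -95.2, -14.8, -165.9]]
n 50 rot 348
[0.65 0.13 0.22] [0.68 0.04 0.18] xt [-0.3  0.9  0.3] zt [ 0.7  0.4 -0.5]
[0.65 0.12 0.21] [0.65 0.02 0.15] xt [-0.   0.8  0.6] zt [ 0.8  0.4 -0.5]
[0.65 0.1  0.21] [0.63 0.03 0.13] xt [0.2 0.6 0.7] zt [ 0.8  0.3 -0.5]
[0.65 0.07 0.2 ] [0.6  0.04 0.11] xt [0.4 0.3 0.8] zt [ 0.8  0.2 -0.5]
[0.65 0.06 0.2 ] [0.59 0.05 0.1 ] xt [0.5 0.1 0.9] zt [ 0.8  0.2 -0.5]
0
[[-0.007, -0.001, 0.009, 1.6, -0.5, 6.2], [-0.014, -0.002, 0.017, 3.2, -1.1, 12.4], [-0.021, -0.003, 0.025, 4.8, -1.8, 18.7], [-0.028, -0.005, 0.033, 6.3, -2.6, 25.0], [-0.034, -0.006, 0.04, 7.7, -3.4, 31.4], [-0.04, -0.008, 0.046, 9.1, -4.4, 37.8], [-0.046, -0.01, 0.053, 10.4, -5.4, 44.2], [-0.051, -0.012, 0.059, 11.7, -6.5, 50.6], [-0.056, -0.013, 0.064, 13.0, -7.7, 57.1], [-0.061, -0.015, 0.069, 14.2, -9.0, 63.6], [-0.065, -0.017, 0.074, 15.3, -10.4, 70.1], [-0.069, -0.019, 0.079, 16.4, -11.9, 76.6]]
12
[[-0.001, 0.004, 0.004, 0.9, -1.2, 6.6], [-0.002, 0.007, 0.009, 1.6, -2.4, 13.3], [-0.003, 0.01, 0.013, 2.4, -3.7, 20.0], [-0.004, 
[... 794 characters left out ...]
, -0.03, -0.002, -3.9, -16.4, 76.1], [0.01, -0.034, -0.003, -4.8, -18.0, 83.0]]
36
[[-0.005, -0.001, -0.001, -0.9, -1.2, 7.0], [-0.01, -0.003, -0.003, -1.9, -2.4, 14.0], [-0.015, -0.005, -0.004, -2.9, -3.6, 21.0], [-0.02, -0.007, -0.006, -4.1, -4.6, 28.0], [-0.025, -0.009, -0.008, -5.3, -5.7, 35.0], [-0.031, -0.011, -0.01, -6.7, -6.7, 42.0], [-0.037, -0.013, -0.012, -8.1, -7.6, 49.0], [-0.043, -0.016, -0.015, -9.6, -8.5, 55.9], [-0.048, -0.019, -0.017, -11.3, -9.3, 62.9], [-0.054, -0.023, -0.02, -13.0, -10.1, 69.9], [-0.06, -0.026, -0.023, -14.9, -10.8, 76.8], [-0.066, -0.03, -0.027, -16.9, -11.4, 83.7]]
48
[[-0.005, 0.006, -0.002, -1.6, -0.3, 7.0], [-0.009, 0.012, -0.004, -3.3, -0.4, 14.1]]
```

```bash
echo '[[[-0.004, 0, 0.005], [1, 0, 3]], [[-0.014, -0.002, 0.017], [3, -1, 10]], [[-0.021, -0.003, 0.025], [5, -2, 17]], [[-0.028, -0.005, 0.033], [6, -3, 24]], [[-0.034, -0.006, 0.04], [8, -3.4, 31]], [[-0.04, -0.008, 0.046], [9, -4.4, 37.5]], [[-0.046, -0.01, 0.053], [10.4, -5.4, 44]], [[-0.051, -0.012, 0.059], [11.7, -6.5, 50.5]], [[-0.056, -0.013, 0.064], [13, -7.7, 57]], [[-0.061, -0.015, 0.069], [14.2, -9, 63.5]], [[-0.065, -0.017, 0.074], [15.3, -10.4, 70]], [[-0.069, -0.019, 0.079], [16.4, -12, 76.5]]]' > path.dat && python3 drive.py path.dat; python3 -c "
from plant import r;print(r.get_state()['joints'].round(1))"
echo '[[[-0.001, 0.004, 0.004], [1, -1.2, 6.6]], [[-0.002, 0.007, 0.009], [1.6, -2.4, 13.3]], [[-0.003, 0.01, 0.013], [2.4, -3.7, 20]], [[-0.004, 0.013, 0.016], [3, -5, 26.7]], [[-0.004, 0.015, 0.019], [3.6, -6.4, 33.4]], [[-0.005, 0.017, 0.022], [4, -7.8, 40]], [[-0.005, 0.019, 0.025], [4.6, -9.2, 47]], [[-0.005, 0.021, 0.028], [5, -10.7, 53.7]], [[-0.005, 0.022, 0.03], [5.4, -12.2, 60.5]], [[-0.005, 0.023, 0.032], [5.7, -13.8, 67.3]], [[-0.004, 0.024, 0.034], [6, -15.4, 74]], [[-0.003, 0.025, 0.035], [6, -17, 81]]]' > path.dat && python3 drive.py path.dat; python3 -c "
from plant import r;import numpy as np;print(r.get_state()['joints'].round(1),np.load('qs.npy')[23].round(1))"
```

```text
time_s: 9.05
tcp_pos: [0.6458, 0.1713, 0.2682]
eef_rot: [-156.9, 12.7, -64.9]
contact_force: [-1.1, -0.0, -0.6]
gripper_width: 0.0307
gripper_force: 60.0
[ 23.9   8.2  -9.  -15.9 -50.5   6.4]
time_s: 10.05
tcp_pos: [0.6321, 0.1782, 0.2275]
eef_rot: [161.2, 39.1, -155.8]
contact_force: [-0.4, -0.3, -2.0]
gripper_width: 0.031
gripper_force: 60.0
[ 14.6   6.9 -15.2 -41.  -39.4 -48. ] [ 14.9   6.7 -15.2 -40.8 -39.4 -48.1]
```

```bash
echo '[[[0.001, -0.001, 0.001], [0, -1.4, 6.9]], [[0.002, -0.003, 0.002], [0, -2.8, 13.8]], [[0.003, -0.005, 0.002], [0, -4.3, 20.7]], [[0.004, -0.007, 0.002], [-0.3, -5.7, 27.6]], [[0.004, -0.009, 0.002], [-0.5, -7.2, 34.5]], [[0.005, -0.012, 0.002], [-1, -8.7, 41.5]], [[0.006, -0.015, 0.002], [-1.3, -10.2, 48.4]], [[0.006, -0.018, 0.001], [-1.8, -11.7, 55.3]], [[0.007, -0.022, 0.001], [-2.4, -13.2, 62.2]], [[0.008, -0.026, 0], [-3, -14.8, 69.2]], [[0.009, -0.03, -0.002], [-4, -16.4, 76]], [[0.01, -0.034, -0.003], [-5, -18, 83]]]' > path.dat && python3 drive.py path.dat
echo '[[[-0.005, -0.001, -0.001], [-1, -1.2, 7]], [[-0.01, -0.003, -0.003], [-2, -2.4, 14]], [[-0.015, -0.005, -0.004], [-3, -3.6, 21]], [[-0.02, -0.007, -0.006], [-4, -4.6, 28]], [[-0.025, -0.009, -0.008], [-5.3, -5.7, 35]], [[-0.031, -0.011, -0.01], [-6.7, -6.7, 42]], [[-0.037, -0.013, -0.012], [-8, -7.6, 49]], [[-0.043, -0.016, -0.015], [-9.6, -8.5, 56]], [[-0.048, -0.019, -0.017], [-11.3, -9.3, 63]], [[-0.054, -0.023, -0.02], [-13, -10, 70]], [[-0.06, -0.026, -0.023], [-15, -10.8, 77]], [[-0.066, -0.03, -0.027], [-17, -11.4, 84]]]' > path.dat && python3 drive.py path.dat; python3 -c "
from h import *
from plant import r;print(r.get_state()['joints'].round(1),np.load('qs.npy')[47].round(1))
goal(tcp(.08,.06,.07),Rt)"
```

```text
time_s: 11.05
tcp_pos: [0.6435, 0.1468, 0.2152]
eef_rot: [124.7, -4.2, 124.3]
contact_force: [-0.5, -0.1, -2.6]
gripper_width: 0.0313
gripper_force: 60.0
time_s: 12.05
tcp_pos: [0.6481, 0.0708, 0.2013]
eef_rot: [159.9, -58.0, 39.3]
contact_force: [0.8, -0.8, -2.1]
gripper_width: 0.0311
gripper_force: 60.0
[  -4.8    4.2  -28.1  -92.4  -18.  -154.7] [  -3.4    3.8  -27.9  -91.   -16.7 -156.8]
row [-0.0063, 0.011, -0.0043] [-3.4, -0.5, 14.0] n 2.0 j [  -5.    4.  -28.  -92.  -18. -155.] t 12.05
```

```bash
echo '[[[-0.003, 0.005, -0.002], [-2, 0, 7]], [[-0.006, 0.011, -0.004], [-3.4, -0.5, 14]], [[-0.006, 0.011, -0.004], [-3.4, -0.5, 14]], [[-0.006, 0.011, -0.004], [-3.4, -0.5, 14]]]' > path.dat && python3 drive.py path.dat; python3 - <<'E'
from h import *
from plant import r
goal(tcp(.08,.06,.07),Rt);goal(tcp(.08,.02,.012),Rt)
s=r.get_state();R=Ro.from_euler("xyz",s["eef_rot"],degrees=True).as_matrix()
ctr=s["tcp_pos"]-.0114*R[:,2]-.03*R[:,0]; pts=[ctr+R[:,0]*k for k in(-.08,0,.08)]
im=[]
for n in("side","top"):
    c=r.capture(n);f=c["frame"].copy(); p=pix(c,pts)
    for u in p: cv2.circle(f,tuple(np.int32(u.round())),1,(255,0,255),-1)
    x,y=np.int32(p[0]); im.append(cv2.resize(f[max(0,y-60):y+40,x-50:x+50],(390,390),interpolation=cv2.INTER_CUBIC))
cv2.imwrite("pics/pre1.png",np.hstack(im)[:,:,::-1])
E
```

```text
time_s: 12.38
tcp_pos: [0.6469, 0.0584, 0.2016]
eef_rot: [179.0, -60.2, 13.4]
contact_force: [-0.4, 0.8, -2.6]
gripper_width: 0.0309
gripper_force: 60.0
row [-0.0019, 0.0005, -0.0001] [-0.1, -0.2, 0.6] n 0.1 j [  -5.    4.  -29.  -95.  -15. -165.] t 12.3833
row [-0.0421, 0.0002, 0.0578] [-0.1, -0.2, 0.6] n 1.7 j [  -5.    4.  -29.  -95.  -15. -165.] t 12.3833
```

View pics/pre1.png

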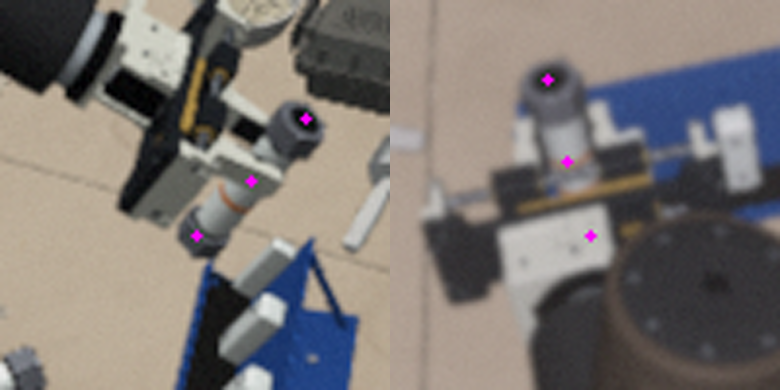

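The logger is upright in front of the left channel, with its foot at (197,237) in the left panel matching the projection. Insert it.

```bash
echo '[[[-0.01, 0, 0.02], [0, 0, 0]], [[-0.02, 0, 0.04], [0, 0, 0.5]], [[-0.034, 0, 0.055], [0, 0, 0.5]], [[-0.042, 0, 0.06], [0, 0, 0.5]], [[-0.042, 0, 0.06], [0, 0, 0.5]], [[-0.042, 0, 0.06], [0, 0, 0.5]]]' > path.dat && python3 drive.py path.dat; python3 - <<'E'
from h import *
goal(tcp(.08,0,.005),Rt)
E
bash m.sh
```

```text
time_s: 12.98
tcp_pos: [0.6779, 0.0636, 0.1356]
eef_rot: [-179.8, -60.2, 11.9]
contact_force: [-0.7, 0.4, -0.9]
gripper_width: 0.031
gripper_force: 60.0
row [-0.0204, -0.0009, 0.0046] [-0.0, -0.2, -0.1] n 0.5 j [ -16.   15.  -33. -120.  -28. -132.] t 12.9833
M tool axes [[-0.047, -3.344, -0.068], [-0.042, -3.367, -0.046], [0.008, -3.4, -0.086]] F [ 0.37  0.59 -2.05] 59.990118741989136 0.030709188311681908
```

```bash
echo '[[[-0.006, 0, 0.002], [0, 0, 0]], [[-0.012, 0, 0.004], [0, 0, 0]], [[-0.015, 0, 0.004], [0, 0, 0]], [[-0.015, 0, 0.004], [0, 0, 0]], [[-0.015, 0, 0.004], [0, 0, 0]]]' > path.dat && python3 drive.py path.dat; echo '[[[-0.002, 0, 0], [0, 0, 0]], [[-0.004, 0, 0], [0, 0, 0]], [[-0.004, 0, 0], [0, 0, 0]]]' > path.dat && python3 drive.py path.dat;  python3 -c "
from h import *
goal(tcp(.08,0,0),Rt)"
```

```text
time_s: 13.55
tcp_pos: [0.6747, 0.0635, 0.1231]
eef_rot: [-179.9, -60.4, 12.0]
contact_force: [0.3, -0.6, -2.0]
gripper_width: 0.0306
gripper_force: 60.0
time_s: 13.8
tcp_pos: [0.6724, 0.063, 0.1187]
eef_rot: [-179.8, -60.4, 11.9]
contact_force: [-1.0, -0.2, -1.8]
gripper_width: 0.0304
gripper_force: 60.0
row [-0.0031, -0.0003, 0.006] [-0.0, -0.4, -0.1] n 0.2 j [ -19.   18.  -35. -124.  -32. -125.] t 13.8
```

```bash
for i in 1 2; do echo '[[[-0.001, 0, 0.001], [0, 0, 0]], [[-0.002, 0, 0.001], [0, 0, 0]], [[-0.002, 0, 0.001], [0, 0, 0]], [[-0.002, 0, 0.001], [0, 0, 0]]]' > path.dat && python3 drive.py path.dat | grep -E 'tcp|contact'; done;  python3 -c "
from h import *
goal(tcp(.08,0,0),Rt)"
```

```text
tcp_pos: [0.6733, 0.0629, 0.1174]
contact_force: [1.0, 1.2, 1.5]
tcp_pos: [0.6743, 0.0629, 0.1166]
contact_force: [3.6, 1.9, 6.2]
row [-0.0021, -0.0008, 0.0034] [-0.0, -0.6, -0.1] n 0.1 j [ -19.   18.  -36. -125.  -33. -124.] t 14.4667
```

```bash
for i in 1 2; do echo '[[[0, 0, 0.001], [0, 0, 0]], [[0, 0, 0.002], [0, 0, 0]], [[0, 0, 0.002], [0, 0, 0]], [[0, 0, 0.002], [0, 0, 0]]]' > path.dat && python3 drive.py path.dat | grep -E 'tcp|contact|rot'; done;  python3 - <<'E'
from h import *
from plant import r
goal(tcp(.08,0,0),Rt)
im=[]
for n,u,v in(("side",355,195),("top",275,175)):
    f=r.capture(n)["frame"];im.append(cv2.resize(f[v-45:v+45,u-45:u+45],(390,390),interpolation=cv2.INTER_CUBIC))
cv2.imwrite("pics/in1.png",np.hstack(im)[:,:,::-1])
E
```

```text
tcp_pos: [0.6759, 0.0634, 0.1158]
eef_rot: [-179.8, -60.7, 11.9]
contact_force: [0.5, 1.2, 9.8]
tcp_pos: [0.6776, 0.0638, 0.115]
eef_rot: [-179.9, -60.7, 11.9]
contact_force: [0.3, 1.6, 10.2]
row [-0.0024, -0.0007, -0.0004] [-0.0, -0.7, -0.1] n 0.1 j [ -19.   19.  -35. -125.  -34. -123.] t 15.1333
```

View pics/in1.png

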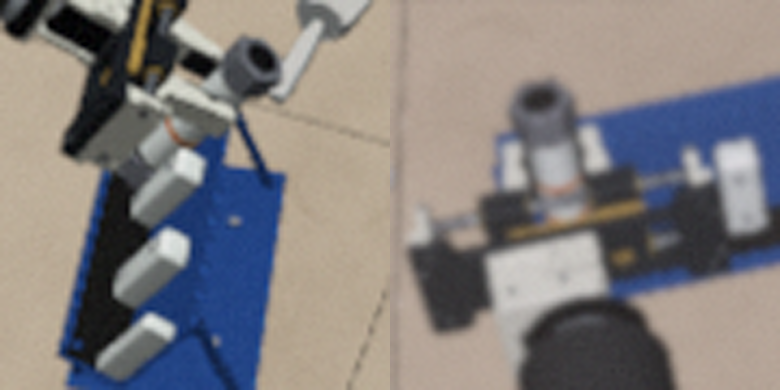

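The left panel shows the logger in the left channel with its foot behind the lip, and the top view shows it centred between the separators. I'll press a little further toward the sheet to confirm contact.

```bash
echo '[[[0.001, 0, 0.001], [0, 0, 0]], [[0.001, 0, 0.002], [0, 0, 0]], [[0.001, 0, 0.002], [0, 0, 0]], [[0.001, 0, 0.002], [0, 0, 0]]]' > path.dat && python3 drive.py path.dat | grep -E 'tcp|contact|rot';python3 -c "
from h import *
goal(tcp(.08,0,0),Rt)"
```

```text
tcp_pos: [0.6791, 0.0641, 0.1139]
eef_rot: [-179.9, -60.6, 11.9]
contact_force: [-1.1, 0.2, 7.7]
row [-0.0022, -0.0007, -0.0023] [-0.0, -0.6, -0.1] n 0.1 j [ -19.   19.  -35. -125.  -33. -123.] t 15.5667
```

```bash
for i in 1 2; do echo '[[[0.001, 0, 0.001], [0, 0, 0]], [[0.001, 0, 0.002], [0, 0, 0]], [[0.001, 0, 0.002], [0, 0, 0]], [[0.001, 0, 0.002], [0, 0, 0]]]' > path.dat && python3 drive.py path.dat | grep -E 'tcp|contact|rot'; done; python3 -c "
from h import *
goal(tcp(.08,0,0),Rt)"
```

```text
tcp_pos: [0.6807, 0.0645, 0.1133]
eef_rot: [-179.9, -60.5, 11.9]
contact_force: [-2.1, -0.9, 7.4]
tcp_pos: [0.682, 0.0649, 0.1128]
eef_rot: [-179.9, -60.4, 12.0]
contact_force: [-8.0, -3.4, 10.8]
row [-0.0027, -0.0005, -0.0054] [-0.0, -0.4, -0.1] n 0.1 j [ -19.   19.  -35. -126.  -33. -123.] t 16.2333
```

```bash
echo '[[[0, 0, -0.001], [0, 0, 0]], [[0, 0, -0.001], [0, 0, 0]], [[0, 0, -0.001], [0, 0, 0]], [[0, 0, -0.001], [0, 0, 0]], [[0, 0, -0.001], [0, 0, 0]]]' > path.dat && python3 drive.py path.dat 0.055; echo '[[[0, 0, -0.02], [0, 0, 0]], [[0, 0, -0.05], [0, 0, 0]], [[0, 0, -0.09], [0, 0, 0]], [[0, 0, -0.12], [0, 0, 0]], [[0, 0, -0.12], [0, 0, 0]]]' > path.dat && python3 drive.py path.dat; python3 - <<'E'
from h import *
from plant import r
im=[]
for n,u,v in(("side",355,195),("top",275,175)):
    f=r.capture(n)["frame"];im.append(cv2.resize(f[v-45:v+45,u-45:u+45],(390,390),interpolation=cv2.INTER_CUBIC))
cv2.imwrite("pics/done1.png",np.hstack(im)[:,:,::-1]); print(r.get_state()["joints"].round(1))
E
```

```text
time_s: 16.65
tcp_pos: [0.6813, 0.0649, 0.1121]
eef_rot: [-179.8, -60.3, 11.9]
contact_force: [-0.4, 0.1, -0.4]
gripper_width: 0.0541
gripper_force: 0.0
time_s: 17.07
tcp_pos: [0.5768, 0.0422, 0.1755]
eef_rot: [179.8, -60.6, 12.2]
contact_force: [0.4, 1.2, -0.0]
gripper_width: 0.0551
gripper_force: 0.0
[ -16.9    1.8  -38.4 -105.3  -26.  -147.8]
```

View pics/done1.png

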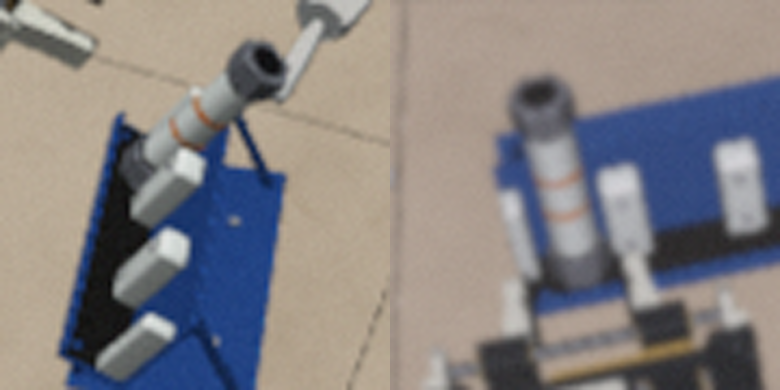

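Logger 1 stands seated in the left channel, with the lower cap behind the lip at (140,165) left and (580,265) right. Now I'll plan logger 2 with the right channel.

```bash
python3 - <<'E'
from kin import *
import h
from plant import r
q0=r.get_state()["joints"]
T={}
for psi in(50,-130):
  for z in(.008,.2):
    T["pick",psi,z]=iks(np.array([.434,-.131,z]),h.down(psi),40)
for f in(0,180):
  for up,out in((.06,.07),(0,0)):
    T["place",f,up]=iks(h.tcp(-.08,up,out),h.Rt*E("z",f),40)
for k in T: print(k,[q.round(0).tolist() for q in T[k]])
E
```

```text
('pick', 50, 0.008) [[8.0, 16.0, -42.0, 0.0, -32.0, 132.0]]
('pick', 50, 0.2) [[8.0, 0.0, -28.0, 0.0, -61.0, 132.0]]
('pick', -130, 0.008) [[8.0, 16.0, -42.0, -0.0, -32.0, -48.0]]
('pick', -130, 0.2) [[8.0, 0.0, -28.0, -0.0, -61.0, -48.0]]
('place', 0, 0.06) [[-22.0, 9.0, -22.0, -83.0, -29.0, -169.0]]
('place', 0, 0) [[-27.0, 21.0, -23.0, -101.0, -34.0, -145.0]]
('place', 180, 0.06) [[-22.0, 9.0, -22.0, -83.0, -29.0, 11.0]]
('place', 180, 0) [[-27.0, 21.0, -23.0, -101.0, -34.0, 35.0]]
```

```bash
python3 - <<'E'
from kin import *
import h
from plant import r
q0=r.get_state()["joints"]
q1,e=ik(np.array([.434,-.131,.13]),h.down(-130),[8,5,-32,0,-50,-48]);print(q1.round(1),e)
qs=path(q0,q1); show(qs); np.save("qs.npy",qs); b=q0
for k in range(0,len(qs),12):
    print(k); print(rows(qs[k:k+12],b)); b=qs[min(k+11,len(qs)-1)]
E
```

```text
[  8.2   4.7 -34.1  -0.  -51.2 -48.2] 2.439555515141825e-13
n 31 rot 216
[0.57 0.05 0.17] [0.52 0.03 0.07] xt [0.5 0.2 0.9] zt [ 0.8  0.2 -0.5]
[0.54 0.06 0.15] [0.5  0.01 0.06] xt [0.3 0.5 0.8] zt [ 0.8  0.3 -0.5]
[0.51 0.07 0.13] [ 0.5  -0.01  0.06] xt [0.1 0.8 0.6] zt [ 0.7  0.4 -0.6]
[0.48 0.07 0.11] [ 0.5  -0.03  0.06] xt [-0.1  0.9  0.5] zt [ 0.6  0.4 -0.7]
[0.46 0.05 0.1 ] [ 0.5  -0.04  0.07] xt [-0.4  0.9  0.3] zt [ 0.5  0.5 -0.7]
[0.43 0.03 0.09] [ 0.51 -0.04  0.08] xt [-0.7  0.7  0.1] zt [ 0.4  0.5 -0.8]
[0.42 0.01 0.08] [ 0.51 -0.04  0.09] xt [-0.9  0.5 -0. ] zt [ 0.3  0.4 -0.9]
[ 0.41 -0.03  0.08] [ 0.52 -0.04  0.1 ] xt [-1.   0.1 -0.1] zt [ 0.2  0.4 -0.9]
[ 0.41 -0.06  0.09] [ 0.51 -0.04  0.11] xt [-1.  -0.2 -0.1] zt [ 0.1  0.3 -1. ]
[ 0.42 -0.1   0.11] [ 0.51 -0.04  0.12] xt [-0.9 -0.5 -0.1] zt [ 0.   0.1 -1. ]
[ 0.43 -0.13  0.13] [ 0.5  -0.05  0.13] xt [-0.6 -0.8 -0. ] zt [-0.  0. -1.]
[ 0.43 -0.13  0.13] [ 0.5  -0.05  0.13] xt [-0.6 -0.8 -0. ] zt [-0.  0. -1.]
0
[[-0.009, -0.008, -0.003, 2.2, -0.7, -6.7], [-0.019, -0.016, -0.007, 4.5, -1.3, -13.3], [-0.029, -0.022, -0
[... 553 characters left out ...]
], [-0.016, -0.035, -0.018, 9.3, 3.3, -26.2], [-0.022, -0.042, -0.023, 11.6, 4.4, -32.7], [-0.029, -0.048, -0.029, 13.9, 5.6, -39.1], [-0.036, -0.053, -0.036, 16.2, 6.9, -45.6], [-0.044, -0.057, -0.042, 18.5, 8.3, -52.0], [-0.053, -0.06, -0.049, 20.8, 9.8, -58.3], [-0.061, -0.061, -0.056, 23.1, 11.5, -64.7], [-0.071, -0.062, -0.064, 25.3, 13.2, -70.9], [-0.08, -0.061, -0.071, 27.6, 15.1, -77.2]]
24
[[-0.0, -0.011, -0.007, 1.9, 1.8, -6.4], [-0.002, -0.021, -0.014, 3.7, 3.7, -12.7], [-0.005, -0.032, -0.022, 5.5, 5.7, -19.0], [-0.009, -0.042, -0.031, 7.2, 7.7, -25.3], [-0.014, -0.052, -0.04, 8.9, 9.9, -31.5], [-0.02, -0.061, -0.05, 10.5, 12.1, -37.6], [-0.027, -0.07, -0.061, 12.1, 14.5, -43.8]]
```

```bash
echo '[[[-0.009, -0.008, -0.003], [2.2, -0.7, -6.7]], [[-0.019, -0.016, -0.007], [4.5, -1.3, -13.3]], [[-0.029, -0.022, -0.011], [6.8, -2, -20]], [[-0.039, -0.028, -0.015], [9, -2.2, -26.6]], [[-0.049, -0.033, -0.02], [11.6, -2.5, -33]], [[-0.059, -0.037, -0.025], [14, -2.7, -40]], [[-0.069, -0.04, -0.031], [16.7, -2.8, -46.4]], [[-0.079, -0.042, -0.036], [19.3, -2.7, -53]], [[-0.089, -0.043, -0.042], [22, -2.5, -59.4]], [[-0.099, -0.043, -0.048], [24.7, -2.2, -66]], [[-0.108, -0.042, -0.054], [27.5, -2, -72.3]], [[-0.117, -0.04, -0.06], [30, -1.3, -79]]]' > path.dat && python3 drive.py path.dat 0.085 | grep -E 'tcp|contact'
echo '[[[-0.003, -0.01, -0.004], [2.4, 0.7, -6.6]], [[-0.007, -0.019, -0.008], [4.7, 1.4, -13]], [[-0.011, -0.027, -0.013], [7, 2.3, -19.6]], [[-0.016, -0.035, -0.018], [9.3, 3.3, -26]], [[-0.022, -0.042, -0.023], [11.6, 4.4, -32.7]], [[-0.029, -0.048, -0.029], [14, 5.6, -39]], [[-0.036, -0.053, -0.036], [16, 7, -45.6]], [[-0.044, -0.057, -0.042], [18.5, 8.3, -52]], [[-0.053, -0.06, -0.049], [21, 10, -58.3]], [[-0.061, -0.061, -0.056], [23, 11.5, -64.7]], [[-0.071, -0.062, -0.064], [25.3, 13.2, -71]], [[-0.08, -0.061, -0.071], [27.6, 15, -77]]]' > path.dat && python3 drive.py path.dat | grep -E 'tcp|contact'
echo '[[[0, -0.011, -0.007], [2, 2, -6.4]], [[-0.002, -0.021, -0.014], [3.7, 3.7, -12.7]], [[-0.005, -0.032, -0.022], [5.5, 5.7, -19]], [[-0.009, -0.042, -0.031], [7.2, 7.7, -25]], [[-0.014, -0.052, -0.04], [9, 10, -31.5]], [[-0.02, -0.061, -0.05], [10.5, 12, -37.6]], [[-0.027, -0.07, -0.061], [12, 14.5, -44]], [[-0.027, -0.07, -0.061], [12, 14.5, -44]], [[-0.027, -0.07, -0.061], [12, 14.5, -44]]]' > path.dat && python3 drive.py path.dat; python3 -c "
from h import *
goal([.434,-.131,.007],down(-130))"
```

```text
tcp_pos: [0.4634, 0.0595, 0.0984]
contact_force: [-0.2, 0.1, -0.2]
tcp_pos: [0.4046, -0.0485, 0.0849]
contact_force: [-0.1, -0.8, -0.7]
time_s: 19.92
tcp_pos: [0.432, -0.1301, 0.1273]
eef_rot: [179.8, 0.0, -130.2]
contact_force: [0.0, 0.5, -0.3]
gripper_width: 0.0849
gripper_force: 0.0
row [-0.0005, -0.0025, 0.1203] [0.2, 0.0, -0.2] n 2.9 j [  8.   5. -34.  -0. -51. -48.] t 19.9167
```

```bash
echo '[[[0, -0.002, 0.03], [0, 0, 0]], [[0, -0.002, 0.07], [0, 0, 0]], [[0, -0.002, 0.1], [0, 0, 0]], [[0, -0.002, 0.118], [0, 0, 0]], [[0, -0.002, 0.118], [0, 0, 0]], [[0, -0.002, 0.118], [0, 0, 0]], [[0, -0.002, 0.118], [0, 0, 0]]]' > path.dat && python3 drive.py path.dat; echo '[[[0, 0, 0], [0, 0, 0]], [[0, 0, 0], [0, 0, 0]], [[0, 0, 0], [0, 0, 0]], [[0, 0, 0], [0, 0, 0]], [[0, 0, 0], [0, 0, 0]], [[0, 0, 0], [0, 0, 0]], [[0, 0, 0], [0, 0, 0]], [[0, 0, 0], [0, 0, 0]], [[0, 0, 0], [0, 0, 0]], [[0, 0, 0], [0, 0, 0]], [[0, 0, 0], [0, 0, 0]]]' > path.dat && python3 drive.py path.dat 0.02 35; bash m.sh
```

```text
time_s: 20.5
tcp_pos: [0.4344, -0.1321, 0.0114]
eef_rot: [-180.0, 0.1, -130.1]
contact_force: [-0.2, -0.9, 0.3]
gripper_width: 0.0851
gripper_force: 0.0
time_s: 21.42
tcp_pos: [0.4339, -0.1321, 0.0109]
eef_rot: [180.0, 0.0, -130.0]
contact_force: [-1.7, 1.8, 2.2]
gripper_width: 0.0311
gripper_force: 35.0
M tool axes [[-0.917, -0.206, -0.019], [-0.983, -0.257, -0.08], [-0.811, -0.17, -0.05]] F [-2.05  1.58  2.59] 34.99822676181793 0.030924753833760896
```

```bash
echo '[[[0, 0, -0.015], [0, 0, 0]], [[0, 0, -0.03], [0, 0, 0]], [[0, 0, -0.045], [0, 0, 0]], [[0, 0, -0.045], [0, 0, 0]], [[0, 0, -0.045], [0, 0, 0]], [[0, 0, -0.045], [0, 0, 0]]]' > path.dat && python3 drive.py path.dat|grep -E 'tcp|rot|contact|width'; bash m.sh
```

```text
tcp_pos: [0.4337, -0.1322, 0.0553]
eef_rot: [180.0, 0.0, -130.1]
contact_force: [-0.5, 0.0, -2.1]
gripper_width: 0.0307
M tool axes [[-0.0, -0.174, 0.013], [0.074, -0.17, -0.031], [0.049, -0.232, 0.008]] F [ 0.15 -0.08 -2.45] 34.995322823524475 0.031411287554189746
```

```bash
echo '[[[0, 0, 0.015], [0, 0, 0]], [[0, 0, 0.03], [0, 0, 0]], [[0, 0, 0.04], [0, 0, 0]], [[0, 0, 0.045], [0, 0, 0]], [[0, 0, 0.045], [0, 0, 0]], [[0, 0, 0.045], [0, 0, 0]]]' > path.dat && python3 drive.py path.dat|grep -E 'tcp|contact'; echo '[[[0, 0, 0], [0, 0, 0]], [[0, 0, 0], [0, 0, 0]], [[0, 0, 0], [0, 0, 0]], [[0, 0, 0], [0, 0, 0]]]' > path.dat && python3 drive.py path.dat 0.06 |grep -E 'tcp|contact'; bash m.sh; python3 - <<'E'
from h import *
from plant import r
c=r.capture("side");print(objpix(c,(.434,-.131)),pix(c,[.434,-.131,.019]))
f=c["frame"];cv2.imwrite("pics/b.png",cv2.resize(f[166:256,226:316],(540,540),interpolation=cv2.INTER_CUBIC)[:,:,::-1])
E
```

```text
tcp_pos: [0.4338, -0.1322, 0.0105]
contact_force: [0.1, -0.6, -2.1]
tcp_pos: [0.4344, -0.1322, 0.0111]
contact_force: [0.1, 1.1, 0.6]
M tool axes [[0.031, -0.061, -0.004], [0.095, -0.085, -0.02], [0.021, -0.162, -0.042]] F [ 0.34 -0.21 -0.32] 0.0 0.05908388978857507
((255.53448486328125, 218.08621215820312), (12.070197105407715, 16.89827537536621), 68.19859313964844) [[270.5706591  211.87233405]]
```

View pics/b.png

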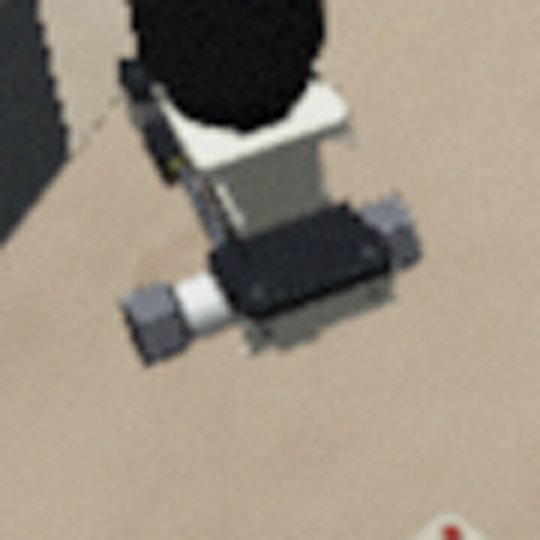

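The picture shows the gripper astride logger 2's middle (caps at (160,325) and (395,230)), with the logger flat on the bench. The net moment of about -0.09 puts the heavy end at +x, so I'll regrip 30 mm toward -x and check with the moment.

```bash
echo '[[[-0.015, 0, 0.001], [0, 0, 0]], [[-0.03, 0, 0.002], [0, 0, 0]], [[-0.03, 0, 0.003], [0, 0, 0]], [[-0.03, 0, 0.003], [0, 0, 0]]]' > path.dat && python3 drive.py path.dat|grep -E 'tcp|contact'; bash m.sh; echo '[[[0, 0, 0], [0, 0, 0]], [[0, 0, 0], [0, 0, 0]], [[0, 0, 0], [0, 0, 0]], [[0, 0, 0], [0, 0, 0]], [[0, 0, 0], [0, 0, 0]], [[0, 0, 0], [0, 0, 0]], [[0, 0, 0], [0, 0, 0]], [[0, 0, 0], [0, 0, 0]]]' > path.dat && python3 drive.py path.dat 0.02 60|grep -E 'tcp|contact|width'; echo '[[[0, 0, -0.02], [0, 0, 0]], [[0, 0, -0.06], [0, 0, 0]], [[0, 0, -0.1], [0, 0, 0]], [[0, 0, -0.12], [0, 0, 0]], [[0, 0, -0.12], [0, 0, 0]], [[0, 0, -0.12], [0, 0, 0]]]' > path.dat && python3 drive.py path.dat|grep -E 'time|tcp|contact|width'; bash m.sh
```

```text
tcp_pos: [0.4544, -0.1082, 0.0077]
contact_force: [-0.2, 0.3, -0.1]
M tool axes [[0.01, -0.078, -0.029], [0.0, -0.097, 0.026], [0.023, -0.167, 0.03]] F [-0.2   0.11  0.03] 0.0 0.059897553899458715
tcp_pos: [0.4534, -0.1092, 0.008]
contact_force: [-1.0, -0.8, 1.7]
gripper_width: 0.0305
time_s: 24.9
tcp_pos: [0.4539, -0.109, 0.1288]
contact_force: [-0.0, 0.3, -2.8]
gripper_width: 0.0308
M tool axes [[-0.029, -0.265, 0.058], [0.023, -0.22, -0.033], [-0.033, -0.292, -0.007]] F [-0.53  0.05 -2.87] 59.99931871891022 0.030830056183396258
```

```bash
python3 - <<'E'
from kin import *
import h
from plant import r
q0=r.get_state()["joints"]
q1=iks(h.tcp(-.08,.06,.07),h.Rt*E("z",180),40)[0];print(q0.round(1),q1.round(1))
qs=path(q0,q1); show(qs,.11); np.save("qs.npy",qs); b=q0
for k in range(0,len(qs),12):
    print(k); print(rows(qs[k:k+12],b)); b=qs[min(k+11,len(qs)-1)]
E
```

```text
[ 10.7   6.2 -32.9  -0.1 -51.  -50.7] [-21.8   9.4 -21.8 -83.5 -29.1  11.2]
n 11 rot 76
[ 0.45 -0.09  0.11] [ 0.38 -0.17  0.1 ] xt [-0.7 -0.7 -0.1] zt [ 0.   0.1 -1. ]
[ 0.48 -0.04  0.1 ] [ 0.41 -0.11  0.06] xt [-0.7 -0.6 -0.4] zt [ 0.2  0.3 -0.9]
[ 0.56 -0.03  0.13] [ 0.49 -0.07  0.05] xt [-0.7 -0.4 -0.7] zt [ 0.5  0.4 -0.7]
[ 0.65 -0.07  0.18] [ 0.59 -0.09  0.09] xt [-0.5 -0.2 -0.8] zt [ 0.8  0.3 -0.6]
[ 0.68 -0.1   0.2 ] [ 0.63 -0.11  0.1 ] xt [-0.5 -0.1 -0.9] zt [ 0.8  0.2 -0.5]
0
[[-0.012, 0.012, 0.013, -2.4, -6.0, 2.2], [-0.029, 0.019, 0.022, -3.8, -12.2, 4.5], [-0.049, 0.021, 0.026, -4.2, -18.5, 7.0], [-0.07, 0.017, 0.026, -3.8, -24.7, 9.6], [-0.092, 0.007, 0.022, -2.4, -30.8, 12.5], [-0.112, -0.01, 0.013, -0.2, -36.5, 15.6], [-0.13, -0.032, 0.001, 2.7, -41.9, 18.9], [-0.144, -0.06, -0.014, 6.3, -46.8, 22.4], [-0.153, -0.092, -0.032, 10.4, -51.1, 26.1], [-0.157, -0.128, -0.052, 15.0, -54.8, 30.1], [-0.154, -0.167, -0.074, 19.9, -57.8, 34.2]]
```

```bash
echo '[[[0, 0, -0.03], [0, 0, 0]], [[0, 0, -0.07], [0, 0, 0]], [[0, 0, -0.07], [0, 0, 0]], [[0, 0, -0.07], [0, 0, 0]]]' > path.dat && python3 drive.py path.dat|grep tcp; python3 - <<'E'
from kin import *
import h
from plant import r
q0=r.get_state()["joints"]
q1=iks(h.tcp(-.08,.06,.07),h.Rt*E("z",180),40)[0]
qs=path(q0,q1,step=5.5); show(qs,.11); np.save("qs.npy",qs)
print(rows(qs,q0))
E
```

```text
tcp_pos: [0.4542, -0.1091, 0.1986]
n 15 rot 78
[ 0.45 -0.09  0.18] [ 0.38 -0.18  0.17] xt [-0.7 -0.8 -0.1] zt [ 0.   0.1 -1. ]
[ 0.47 -0.05  0.15] [ 0.4  -0.12  0.12] xt [-0.7 -0.7 -0.3] zt [ 0.2  0.3 -0.9]
[ 0.52 -0.02  0.15] [ 0.45 -0.07  0.09] xt [-0.7 -0.5 -0.5] zt [ 0.4  0.4 -0.8]
[ 0.58 -0.02  0.16] [ 0.51 -0.06  0.08] xt [-0.6 -0.3 -0.7] zt [ 0.6  0.4 -0.7]
[ 0.64 -0.06  0.18] [ 0.58 -0.08  0.09] xt [-0.5 -0.2 -0.8] zt [ 0.8  0.3 -0.6]
[ 0.68 -0.1   0.2 ] [ 0.63 -0.11  0.1 ] xt [-0.5 -0.1 -0.9] zt [ 0.8  0.2 -0.5]
[[-0.012, 0.01, 0.016, -2.2, -4.7, 0.8], [-0.027, 0.018, 0.029, -3.9, -9.5, 1.9], [-0.043, 0.023, 0.039, -4.9, -14.4, 3.1], [-0.06, 0.025, 0.046, -5.3, -19.3, 4.6], [-0.078, 0.023, 0.05, -5.2, -24.2, 6.2], [-0.095, 0.018, 0.052, -4.5, -28.9, 8.1], [-0.111, 0.009, 0.051, -3.3, -33.5, 10.2], [-0.126, -0.004, 0.049, -1.6, -37.8, 12.5], [-0.139, -0.019, 0.045, 0.5, -41.8, 15.0], [-0.15, -0.039, 0.039, 3.0, -45.5, 17.7], [-0.157, -0.06, 0.032, 5.9, -48.8, 20.7], [-0.161, -0.084, 0.025, 9.1, -51.7, 23.8], [-0.162, -0.11, 0.016, 12.5, -54.1, 27.1], [-0.159, -0.138, 0.008, 16.1, -56.1, 30.6], [-0.153, -0.166, -0.001, 19.8, -57.5, 34.3]]
```

```bash
echo '[[[-0.012, 0.01, 0.016], [-2.2, -4.7, 1]], [[-0.027, 0.018, 0.029], [-4, -9.5, 2]], [[-0.043, 0.023, 0.039], [-5, -14.4, 3]], [[-0.06, 0.025, 0.046], [-5.3, -19.3, 4.6]], [[-0.078, 0.023, 0.05], [-5.2, -24.2, 6.2]], [[-0.095, 0.018, 0.052], [-4.5, -29, 8]], [[-0.111, 0.009, 0.051], [-3.3, -33.5, 10]], [[-0.126, -0.004, 0.049], [-1.6, -38, 12.5]], [[-0.139, -0.019, 0.045], [0.5, -42, 15]], [[-0.15, -0.039, 0.039], [3, -45.5, 17.7]], [[-0.157, -0.06, 0.032], [6, -49, 20.7]], [[-0.161, -0.084, 0.025], [9, -51.7, 23.8]]]' > path.dat && python3 drive.py path.dat|grep -E 'tcp|rot|contact'; python3 - <<'E'
from h import *
goal(tcp(-.08,.06,.07),Rt*Ro.from_euler("z",180,degrees=True))
E
```

```text
tcp_pos: [0.6202, -0.0404, 0.1699]
eef_rot: [176.0, 51.9, -157.9]
contact_force: [0.7, -0.1, -1.9]
row [-0.0441, -0.0767, 0.002] [12.3, -8.3, 5.3] n 2.2 j [-16.   8. -23. -67. -35.  -1.] t 26.3833
```

```bash
echo '[[[-0.02, -0.02, -0.01], [4, -3, 2]], [[-0.035, -0.045, -0.008], [8, -5.5, 3.5]], [[-0.042, -0.07, 0], [12, -8, 5]], [[-0.044, -0.075, 0.002], [12.3, -8.3, 5.3]], [[-0.044, -0.075, 0.002], [12.3, -8.3, 5.3]], [[-0.044, -0.075, 0.002], [12.3, -8.3, 5.3]]]' > path.dat && python3 drive.py path.dat|grep -E 'tcp|rot|contact'; python3 - <<'E'
from h import *
R=Rt*Ro.from_euler("z",180,degrees=True)
goal(tcp(-.08,.06,.07),R); goal(tcp(-.08,.02,.006),R)
E
```

```text
tcp_pos: [0.6784, -0.0966, 0.2007]
eef_rot: [-180.0, 59.9, -167.6]
contact_force: [0.3, -0.1, -1.8]
row [0.0002, -0.0023, 0.0009] [0.2, -0.1, 0.2] n 0.1 j [-22.   9. -22. -83. -29.  11.] t 26.8833
row [0.0401, -0.0025, 0.065] [0.2, -0.1, 0.2] n 1.8 j [-22.   9. -22. -83. -29.  11.] t 26.8833
```

```bash
echo '[[[0.01, -0.002, 0.02], [0, 0, 0]], [[0.02, -0.002, 0.045], [0, 0, 0]], [[0.032, -0.002, 0.06], [0, 0, 0]], [[0.04, -0.002, 0.065], [0, 0, 0]], [[0.04, -0.002, 0.065], [0, 0, 0]], [[0.04, -0.002, 0.065], [0, 0, 0]]]' > path.dat && python3 drive.py path.dat|grep -E 'tcp|rot|contact'; echo '[[[0.006, 0, 0], [0, 0, 0]], [[0.012, 0, 0], [0, 0, 0]], [[0.016, 0, 0], [0, 0, 0]], [[0.016, 0, 0], [0, 0, 0]], [[0.016, 0, 0], [0, 0, 0]]]' > path.dat && python3 drive.py path.dat|grep -E 'tcp|rot|contact|width'; python3 - <<'E'
from h import *
R=Rt*Ro.from_euler("z",180,degrees=True)
goal(tcp(-.08,0,0),R)
E
```

```text
tcp_pos: [0.7149, -0.0903, 0.135]
eef_rot: [-179.9, 60.0, -167.5]
contact_force: [0.4, 0.4, -1.6]
tcp_pos: [0.7081, -0.0926, 0.1234]
eef_rot: [-179.6, 60.2, -167.3]
contact_force: [0.9, -0.7, -1.8]
gripper_width: 0.0309
row [0.0083, -0.0, 0.0063] [0.1, 0.2, 0.3] n 0.2 j [-27.  20. -23. -99. -34.  33.] t 27.8
```

```bash
echo '[[[0.002, 0, 0.001], [0, 0, 0]], [[0.005, 0, 0.002], [0, 0, 0]], [[0.005, 0, 0.002], [0, 0, 0]], [[0.005, 0, 0.002], [0, 0, 0]]]' > path.dat && python3 drive.py path.dat|grep -E 'tcp|contact'; for i in 1 2; do echo '[[[0.001, 0, 0], [0, 0, 0]], [[0.002, 0, 0], [0, 0, 0]], [[0.002, 0, 0], [0, 0, 0]], [[0.002, 0, 0], [0, 0, 0]]]' > path.dat && python3 drive.py path.dat | grep -E 'tcp|contact'; done; python3 - <<'E'
from h import *
R=Rt*Ro.from_euler("z",180,degrees=True)
goal(tcp(-.08,0,0),R)
E
```

```text
tcp_pos: [0.7073, -0.0928, 0.117]
contact_force: [-0.1, 0.8, -2.7]
tcp_pos: [0.7064, -0.0931, 0.1155]
contact_force: [-0.4, 0.2, -1.8]
tcp_pos: [0.7055, -0.0933, 0.1137]
contact_force: [-0.8, 0.7, -2.0]
row [-0.0015, 0.0, 0.0039] [0.1, 0.2, 0.2] n 0.1 j [ -28.   21.  -23. -101.  -35.   36.] t 28.8
```

```bash
for i in 1 2; do echo '[[[0.001, 0, 0], [0, 0, 0]], [[0.002, 0, 0], [0, 0, 0]], [[0.002, 0, 0], [0, 0, 0]], [[0.002, 0, 0], [0, 0, 0]]]' > path.dat && python3 drive.py path.dat | grep -E 'tcp|contact'; done; python3 - <<'E'
from h import *
R=Rt*Ro.from_euler("z",180,degrees=True)
goal(tcp(-.08,0,0),R)
E
```

```text
tcp_pos: [0.7055, -0.0935, 0.1132]
contact_force: [3.6, 1.1, 2.5]
tcp_pos: [0.7057, -0.0935, 0.113]
contact_force: [4.2, 1.8, 7.4]
row [-0.002, 0.0004, 0.0035] [0.1, 0.5, 0.3] n 0.1 j [ -28.   21.  -23. -102.  -35.   37.] t 29.4667
```

```bash
for i in 1 2 3 4; do echo '[[[-0.0002, 0, 0.001], [0, 0, 0]], [[-0.0004, 0, 0.002], [0, 0, 0]], [[-0.0004, 0, 0.002], [0, 0, 0]]]' > path.dat && python3 drive.py path.dat | grep -E 'tcp|contact|rot'; done; python3 - <<'E'
from h import *
R=Rt*Ro.from_euler("z",180,degrees=True)
goal(tcp(-.08,0,0),R)
E
```

```text
tcp_pos: [0.7072, -0.0931, 0.1122]
eef_rot: [-179.6, 60.4, -167.3]
contact_force: [1.8, 0.2, 9.2]
tcp_pos: [0.7089, -0.0928, 0.1115]
eef_rot: [-179.6, 60.4, -167.3]
contact_force: [0.4, 1.7, 10.4]
tcp_pos: [0.7104, -0.0925, 0.1105]
eef_rot: [-179.6, 60.4, -167.3]
contact_force: [-0.3, -0.2, 9.0]
tcp_pos: [0.7122, -0.0921, 0.1098]
eef_rot: [-179.6, 60.4, -167.3]
contact_force: [-2.3, -0.2, 10.6]
row [-0.0015, 0.0003, -0.0039] [0.1, 0.4, 0.3] n 0.1 j [ -28.   22.  -23. -102.  -35.   37.] t 30.4667
```

```bash
echo '[[[-0.0002, 0, 0.001], [0, 0, 0]], [[-0.0004, 0, 0.002], [0, 0, 0]], [[-0.0004, 0, 0.002], [0, 0, 0]]]' > path.dat && python3 drive.py path.dat | grep -E 'tcp|contact|rot'; python3 - <<'E'
from h import *
from plant import r
R=Rt*Ro.from_euler("z",180,degrees=True)
goal(tcp(-.08,0,0),R)
E
```

```text
tcp_pos: [0.7131, -0.0918, 0.1094]
eef_rot: [-179.5, 60.4, -167.2]
contact_force: [-11.5, -2.3, 17.1]
row [-0.0014, 0.0003, -0.005] [0.1, 0.4, 0.4] n 0.1 j [ -28.   22.  -23. -102.  -35.   37.] t 30.7167
```

Firm contact with the sheet. Now release, back off and check.

```bash
echo '[[[0, 0, -0.001], [0, 0, 0]], [[0, 0, -0.0015], [0, 0, 0]], [[0, 0, -0.0015], [0, 0, 0]]]' > path.dat && python3 drive.py path.dat|grep -E 'tcp|contact'; echo '[[[0, 0, 0], [0, 0, 0]], [[0, 0, 0], [0, 0, 0]], [[0, 0, 0], [0, 0, 0]], [[0, 0, 0], [0, 0, 0]], [[0, 0, 0], [0, 0, 0]]]' > path.dat && python3 drive.py path.dat 0.055|grep -E 'contact|width'; echo '[[[0, 0, -0.02], [0, 0, 0]], [[0, 0, -0.05], [0, 0, 0]], [[0, 0, -0.09], [0, 0, 0]], [[0, 0, -0.13], [0, 0, 0]], [[0, 0, -0.16], [0, 0, 0]], [[0, 0, -0.16], [0, 0, 0]], [[0, 0, -0.16], [0, 0, 0]]]' > path.dat && python3 drive.py path.dat; python3 - <<'E'
from h import *
from plant import r
im=[]
for n,u,v in(("side",355,195),("top",297,175)):
    c=r.capture(n);f=c["frame"].copy()
    for ch in(.08,-.08):
        s=O+Rr.apply([.0235,ch,.0928]); u_=Rr.apply([.5,0,C30])
    print(n)
    im.append(cv2.resize(f[v-55:v+55,u-55:u+55],(390,390),interpolation=cv2.INTER_CUBIC))
cv2.imwrite("pics/done2.png",np.hstack(im)[:,:,::-1])
E
```

```text
tcp_pos: [0.7124, -0.0921, 0.1097]
contact_force: [-1.3, -0.2, 8.1]
contact_force: [-1.1, 1.0, 0.2]
gripper_width: 0.0537
time_s: 31.97
tcp_pos: [0.5756, -0.1217, 0.1891]
eef_rot: [-179.4, 60.3, -167.2]
contact_force: [1.1, -0.4, 0.6]
gripper_width: 0.0553
gripper_force: 0.0
side
top
```

View pics/done2.png

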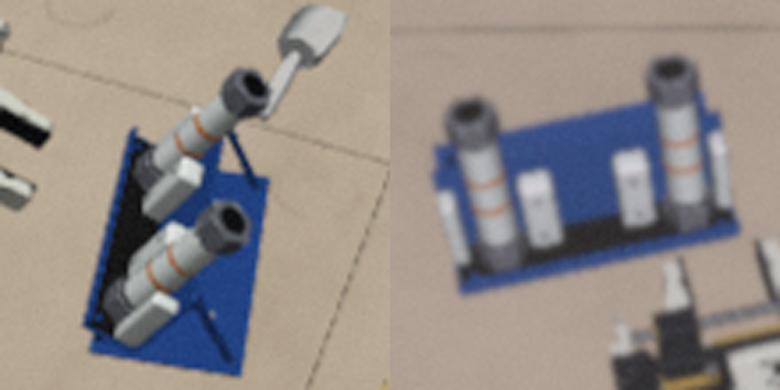

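Both loggers lean back in the outer channels with their lower caps down behind the lip (feet at (145,170) and (117,298) in the left panel). The gripper is clear and the scoop has not moved.

```bash
python3 -c "
from plant import r; print(r.close_job())"
```

```text
the job is handed in; nothing more can be done
None
```

I handed the job in at about 32 s: both loggers lean back in the rack's outer channels, feet on the ledge, heavy end down by the wrist-moment readings, and the gripper never went near the stopwatch, bowl or scoop.

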